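Scoop the cleaned trackball out of its jar and tip it into the trackball module

TASK

The cleaned black trackball lies at the bottom of the slanted clear jar and must not be touched with the gripper. Pull the aluminium scoop out from under the instrument riser, take it by its handle, scoop the ball up inside the jar, bring it out in the scoop and tip it into the dish of the round trackball module so that it rests in its seat. Then lay the scoop down flat on the bench, leaving all the other things on the bench where they stand.

Things in the scene. Friction and masses are not known exactly. Their poses are not given: they have to be found in the camera images.
- ball_center (a point): centre of the black polished ball, diameter 50 mm, 110 g, slippery. It lies loose in the jar, in the lowest corner where the lower wall meets the base. Its axes mean nothing.
- jar: clear jar fixed in a steel cradle (base plate 160 x 150 mm); origin on the bench. x horizontal, pointing from the mouth into the jar; z up. From the mouth inward its axis runs down at 28 degrees (direction x 0.883, z -0.469). Wall 3 mm; body inner diameter 122 mm for the inner 90 mm of depth, then a cone 13 mm long up to the neck. Highest point 175 mm above the bench.
- jar_mouth (a point): centre of the jar's open mouth, at the rim, 131 mm above the bench; axes as jar (not tilted). Neck: inner diameter 92 mm, outer 98 mm, 17 mm long.
- jar_base (a point): centre of the flat inner base of the jar, 120 mm from jar_mouth along the jar's axis; axes as jar.
- scoop_bowl (a point): centre of the bowl of the aluminium scoop, 14 mm above its flat underside. x along the scoop to the open front lip, y sideways, z up out of the bowl. Trough 72 mm long (x -36 to +36 mm of this point), metal 2 mm: flat floor 26 mm wide, flanks rising 12 mm to 58 mm overall width, then upright sides up to 28 mm, from x -36 to +24 mm; back wall 42 mm high (34 mm wide) at x -36 mm.
- scoop: the loose scoop, 242 mm long, about 160 g, origin at the middle of its bowl's underside, axes as scoop_bowl; centre of mass 15 to 20 mm behind the origin. It starts flat on the bench with its handle under the riser and only its bowl in the open: it has to be drawn out some 180 mm along -x of riser before the handle can be gripped.
- scoop_grip (a point): place to grip on the scoop's handle, 175 mm behind and 18 mm above scoop_bowl; same axes. The handle is a straight bar 14 mm wide (y), 16 mm high (z), parallel to the bowl's floor, 32 mm (its middle) above the underside, running from the back wall to 31 mm behind this point.
- module_seat (a point): where the ball's centre comes to rest in the trackball module: a fixed grey drum of 140 mm diameter, its top a conical dish: rim radius 67 mm, 66 mm above the bench, narrowing at about 44 degrees to a hole smaller than the ball. The point lies on the drum's axis, about 43 mm above the bench. z vertical.
- riser: fixed white bench riser, 200 mm deep (x), 260 mm wide (y), top 65 mm above the bench, underside 57 mm; origin on the bench at its centre; open only on its -x side. On it stands an instrument (110 x 220 x 85 mm), from 15 mm to the -x side of the centre backwards, up to 150 mm above the bench.
- spool: bystander: upright solder spool, 64 mm diameter, 50 mm high, origin under its centre
- tin: bystander: round tip-cleaner tin, 72 mm diameter, 61 mm high with its brass wool, origin under its centre
- bottle: bystander: white bottle, 52 mm diameter, 120 mm high, origin under its centre
- screwdriver: bystander: screwdriver lying on the bench, 170 mm long, about along x of the world, near the jar; the bench between it and the riser, on the robot's side of the module, is open
- board: bystander: round green circuit board lying on the bench, 72 mm diameter, origin under its centre
- ball: the same ball (its origin is of no use: refer to ball_center)
Not all that is in view belongs to the job. There is more than one size of the scoop; the job needs the larger.

How it is judged (in metres and radians):
On the way:
1. the ball lies in the scoop's bowl and has been carried out of the jar (x of ball_center in the frame of scoop_bowl between -0.03 and 0.036 m and z of ball_center in the frame of scoop_bowl between 0.005 and 0.02 m and y of ball_center in the frame of scoop_bowl between -0.01 and 0.01 m and (x of ball_center in the frame of jar_mouth below -0.04 m or height (world z) of ball_center above 0.205 m)), for 0.2 s.
At the end, for the whole second after the job is handed in: The ball rests in the module's dish, its centre within 6 mm of the seat point sideways and in height; the scoop lies flat on the bench, right way up (within 3 degrees, its bowl centre under 20 mm high); both are at rest (horizontal distance between ball_center and module_seat below 0.006 m and z of ball_center in the frame of module_seat between -0.006 and 0.006 m and height (world z) of scoop_bowl below 0.02 m and angle between scoop_bowl's own z axis and vertical below 0.06 rad and linear speed of scoop below 0.02 m/s and linear speed of ball below 0.03 m/s); the robot touches nothing.
It fails at once if the gripper or arm touches the ball (contact force between any of the fingers, the arm and ball above 0.3 N).
It fails at once if the ball falls to the bench (height (world z) of ball_center below 0.03 m).
It fails at once if a bystander is moved more than 20 mm (distance of any of spool, tin, bottle, screwdriver, board from where it was at the start of the episode above 0.02 m).
It also fails if it takes over 72 s, if anything falls off the work surface, if the arm or the gripper's body presses on something with over 40 N, if the wrist force passes 120 N, or if a joint passes its speed limit or range.

ROBOT

A 7-joint arm with a two-finger parallel gripper is mounted at the origin on the work surface. World frame = base frame: x ahead of the robot, y to its left, z up, the work surface at z = 0. Lengths are in mm, angles in degrees, forces in N, time in s.
With the tool pointing down it reaches from about 350 to 900 mm from the base axis. Payload 7.2 kg.
Tool frame: the origin (TCP) lies on the centre line of the jaws, within the pads' length; the fingertips stand 8 mm ahead of it and the grasp point (between the pads) lies 11 mm behind it (bot.finger_overhang is the distance from the TCP to the fingertips, in mm); z points along the fingers, y is the line along which they close (so a half turn about z gives the same grasp; the last joint's range is limited). The gripper opens to 85 mm and grips with 20 to 120 N. Pads are 22 mm wide; open, the fingers measure 114 mm over their backs; the gripper's body (76 mm by 85 mm) begins 54 mm behind the grasp point. The pads swing forward as they close: fully open they stand 13 mm farther back than shut.
Start: joints at [61.238, 23.554, -0.728, 91.456, 0.321, 64.991, -4.71], TCP at [262.69, -567.118, 239.297] pointing down, gripper open.
Joint ranges: [-169.25, 169.25], [-16.82, 113.86], [-84.01, 82.57], [7.8, 145.47], [-59.2, 239.2], [7.22, 106.19], [-163.78, 163.78]. Speed limits (degrees/s): [136.94, 136.94, 172.46, 172.46, 180, 180, 180].

INTERFACE

Orientations are given as a 3x3 rotation matrix whose columns are the frame's x, y, z axes.
In Python, from workcell import bot, eyes, ticket gives the robot as it stands.
- The arm moves only by the shell command python3 -m handwheel 'ROWS' [OPENING]. ROWS is JSON, a list of rows, each an object of numbers: "x", "y", "z": the shift along the tool's x, y, z in units of 25 mm (1.0 is 25 mm); "ax", "ay", "az": the turn, a rotation vector about the tool's x, y, z in rad. A call has 1 to 20 rows; each row is the pose to reach, as a shift and turn from the pose commanded when the call began, along the tool's axes at that moment; what a row does not reach only later rows make up. A row lasts 1/12 s, in which the tool goes at most 41.7 mm and 7.16 degrees, less where a joint would pass 70% of its speed; a pose out of reach is approached as far as the arm can. A call with a gripper value outside its range is refused whole. OPENING is the opening, from -1 (shut) to 1 (fully open), set as the call begins (- or left out, the last holds). The fingers move at their own pace and stop on an object; the grip force is fixed at half the most. Time passes only in rows, so rows that repeat a pose let the fingers close. It gives the time, the measured TCP pose, the force, the opening and the grip force at its end, in the units of the state.
- bot.state(): the state, without advancing time (a new reading comes with each control period).
- eyes.grab_frame(name): name is "scene" or "top" or "wrist"; returns (picture, depth): 384x512x3 uint8, blue, green, red; 384x512 float32, mm along the optical axis (not along the pixel's ray), 0 where there is no reading.
- eyes.camera_info(name): a dict with "fov_y" (degrees; the focal length in pixels is half the picture's height over the tangent of half this angle, whatever the lens; pixels are square), "cx", "cy" (the principal point, pixels), "R" (3x3) and "t" (3): a world point X has camera coordinates R X + t; the wrist camera has in their place "mount" (4x4, takes a point from camera to tool coordinates, whose origin is the TCP and whose axes are the flange's). Camera axes: x right, y down, z forward; pixel columns grow to the right and rows downward; lengths in mm; the calibration is good to about 2 mm. The wrist camera is an equidistant fisheye: a pixel r from the principal point sees the ray r / f radians off the axis. A picture is of the moment at which its call begins: read the wrist's pose just before it. camera_info takes no time and is no camera call.
- ticket.job_done(): hands the job in; it is judged then, once.
The state is a dict: "time": time; "qpos": joint angles; "qvel": joint speeds; "joint_efforts": joint torques, N m; "eef_pos": TCP position; "tool_rot": TCP orientation; "ft_force": force on the tool from outside, world axes, zero at the start; "torque": the same for the moment, N m; "opening": finger opening in mm; "grasp_force": force on a finger pad.
Only numpy, scipy, OpenCV 4.12 (cv2) and the standard library are available. Lean on these libraries where they do the work, as an engineer would, in place of code of your own. Each camera call takes 0.05 s, during which the arm holds its last target. There are 200 camera calls.

## Working session

There is one attempt and no reset: what is moved stays moved. The work goes in short steps, Python scripts to look and compute and a shell command to move; the robot and the scene stay as the last step left them, time stands still between calls to the robot, and variables do not carry over. Pictures are saved under pics/ and viewed, at most 10 in all, crops included, and the job is handed in when it is done.

```bash
ls; mkdir -p pics; python3 - <<'E'
from workcell import bot,eyes
import cv2,numpy as np
s=bot.state();print(s['time'],s['eef_pos'],s['tool_rot'],s['opening'])
for n in ('scene','top'):
    im,d=eyes.grab_frame(n);cv2.imwrite(f'pics/{n}0.png',cv2.resize(im,(800,600)));np.savez(f'pics/{n}0.npz',im=im,d=d);print(n,eyes.camera_info(n))
print(eyes.camera_info('wrist'))
E
```

```text
pics
0.0 [ 262.48033619 -566.68051415  238.4639974 ] [[ 9.07337281e-01  4.20402751e-01 -7.65482015e-04]
 [ 4.20403435e-01 -9.07336188e-01  1.41175761e-03]
 [-1.01042753e-04 -1.60275158e-03 -9.99998710e-01]] 85.10892460803586
scene {'fov_y': 54.3799106665766, 'cx': 257.3822230886675, 'cy': 192.2048354978285, 'R': array([[-8.77209511e-01,  4.80107316e-01,  6.63209690e-04],
       [ 3.22485637e-01,  5.90239396e-01, -7.40013830e-01],
       [-3.55677506e-01, -6.48933294e-01, -6.72591325e-01]]), 't': array([ 511.73807612,  -92.3316401 , 1202.25736968])}
top {'fov_y': 56.178785573184726, 'cx': 254.1428183948719, 'cy': 196.25880243566152, 'R': array([[ 0.01663619, -0.99984752, -0.00530871],
       [-0.99080137, -0.01577206, -0.13440199],
       [ 0.13429777,  0.00749582, -0.99091267]]), 't': array([-31.96754659, 553.39334091, 992.00953796])}
{'fov_y': 65.70646984690485, 'cx': 254.43690679892123, 'cy': 186.33409650553477, 'mount': array([[-9.33193114e-04, -9.46617105e-01, -3.22358783e-01,
         8.24577889e+01],
       [ 9.99999538e-01, -8.09457013e-04, -5.17891359e-04,
         8.78281975e-01],
       [ 2.29309241e-04, -3.22359118e-01,  9.46617424e-01,
        -1.34612212e+02],
       [ 0.00000000e+00,  0.00000000e+00,  0.00000000e+00,
         1.00000000e+00]])}
```

View pics/top0.png

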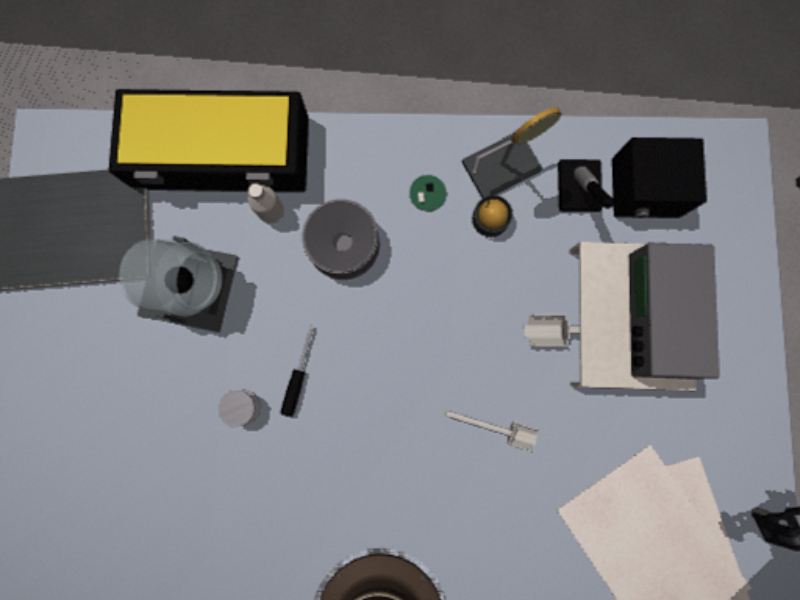

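View pics/scene0.png

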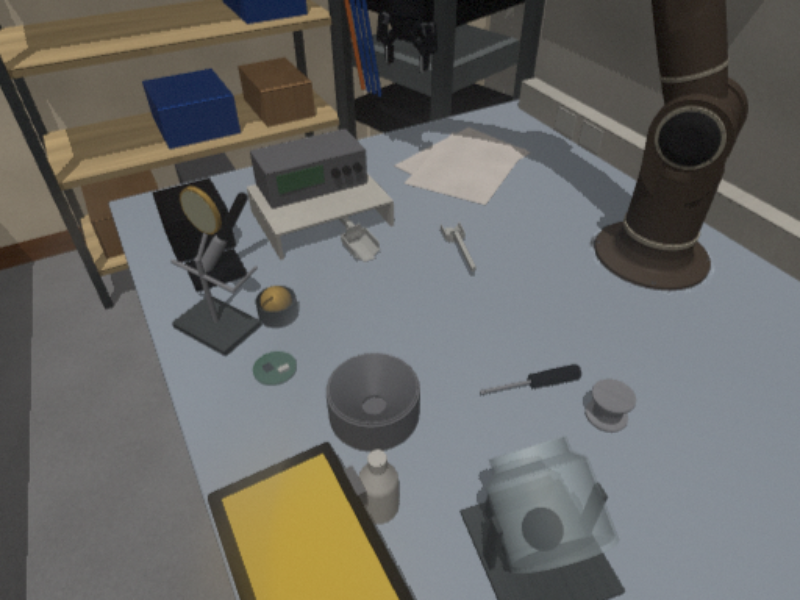

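The top view shows the riser at right (580–718, 243–388) opening to the left (+y). Two scoops are in view: one with its bowl at (547,332) and its handle going under the riser, and a smaller one lying free at (445–537, 412–450). The larger one under the riser matches the description. The module is at (341,240), the jar at (180,280), the screwdriver at (298,370) and the spool at (238,408). Next I'll enlarge the jar and scoop crops.

```bash
cat > h.py <<'E'
import numpy as np,cv2
from workcell import bot,eyes
def cam(n):
    c=eyes.camera_info(n);f=192/np.tan(np.radians(c['fov_y']/2));return c['R'],c['t'],f,c['cx'],c['cy']
def ray(n,u,v):
    R,t,f,cx,cy=cam(n);d=R.T@np.array([(u-cx)/f,(v-cy)/f,1]);return -R.T@t,d
def atz(n,u,v,z):
    o,d=ray(n,u,v);return o+d*(z-o[2])/d[2]
def dep(n,u,v,D):
    o,d=ray(n,u,v);return o+d*D[int(round(v)),int(round(u))]
def tri(a,b):
    (o1,d1),(o2,d2)=ray(*a),ray(*b);A=np.c_[d1,-d2];s=np.linalg.lstsq(A,o2-o1,rcond=None)[0]
    p,q=o1+d1*s[0],o2+d2*s[1];return (p+q)/2,np.linalg.norm(p-q)
def proj(n,X):
    R,t,f,cx,cy=cam(n);p=R@np.asarray(X,float)+t;return p[0]/p[2]*f+cx,p[1]/p[2]*f+cy
E
python3 - <<'E'
from h import *
T=np.load('pics/top0.npz');S=np.load('pics/scene0.npz')
k=512/800
a=T['im'][140:220,65:165];b=S['im'][275:384,285:405];c=T['im'][185:305,280:480]
pics=[cv2.resize(a,(400,320),interpolation=2),cv2.resize(b,(400,363),interpolation=2)]
W=np.zeros((600,800,3),np.uint8);W[:320,:400]=pics[0];W[:363,400:]=pics[1];c=T['im'][200:230,330:380];W[365:599,:390]=cv2.resize(c,(390,234),interpolation=2);c=S['im'][130:180,205:285];W[365:599,400:775]=cv2.resize(c,(375,234),interpolation=2);cv2.imwrite('pics/crop1.png',W)
D=T['d'];P=lambda u,v:np.round(dep('top',u*k,v*k,D))
for n,u,v in [('riser top',585,250),('riser',585,380),('riser',620,250),('riser',620,380),('bowl',547,332),('mod hole',343,242),('seatL',310,240),('jar',150,275),('jarbase',228,320),('inst',680,310),('bottle',257,190),('tin',490,215)]: print(n,P(u,v))
E
```

```text
riser top [ 659. -361.   63.]
riser [ 426. -353.   66.]
riser [ 660. -423.   65.]
riser [ 427. -415.   64.]
bowl [ 515. -306.    0.]
mod hole [681.  83.  10.]
seatL [671. 138.  58.]
jar [581. 375. 168.]
jarbase [529. 298.  -4.]
inst [ 541. -484.  148.]
bottle [743. 223. 120.]
tin [ 724. -191.   57.]
```

View pics/crop1.png

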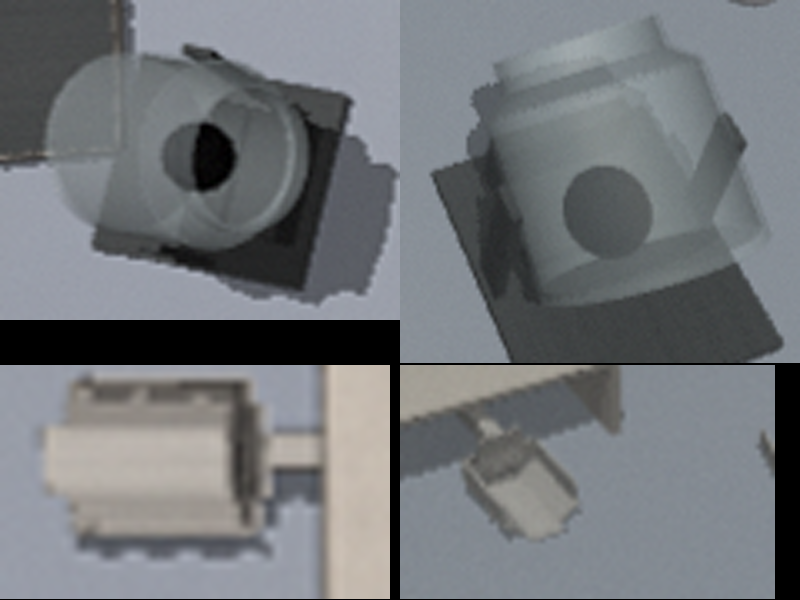

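The jar's mouth (neck) faces −y and its base lies toward +y, with the ball at top-crop (198,157) and scene-crop (608,211). The scoop at bottom left is a wide 58 mm trough pointing +y, which confirms it's the large one. Next I'll compute poses and check the jar model as an overlay.

```bash
python3 - <<'E'
from h import *
T=np.load('pics/top0.npz');S=np.load('pics/scene0.npz')
b,e=tri(('top',114.5,179.25),('scene',347.4,338.4));print('ball',b,e)
# plate corners (top crop /4), plate top z~6
c=[atz('top',65+u/4,140+v/4,6) for u,v in [(350,95),(305,290),(95,250)]]
print('plate',np.round(c),[np.linalg.norm(c[i]-c[i+1]) for i in(0,1)])
# scoop
t=lambda u,v,z:np.round(atz('top',330+u/7.8,200+(v-365)/7.8,z),1)
print('lip',t(45,427,2),t(45,495,2),'side fr',t(73,382,28),t(73,535,28),'bk',t(248,380,28),t(252,535,28),'handle',t(270,450,40),t(325,450,40))
# riser -x edge top
print('riser edge',[np.round(atz('top',580*.64,v*.64,65)) for v in (246,385)])
# module rim: from depth band z 60..70
R,tt,f,cx,cy=cam('top');D=T['d'];v,u=np.mgrid[0:384,0:512]
P=np.stack([(u-cx)/f*D,(v-cy)/f*D,D],-1)@R-R.T@tt   # R^T(p-t)
m=(abs(P[...,2]-66)<3)&(abs(P[...,0]-680)<90)&(abs(P[...,1]-85)<90)
q=P[m][:,:2];A=np.c_[2*q,np.ones(len(q))];s=np.linalg.lstsq(A,(q**2).sum(1),rcond=None)[0];print('mod',s[:2],np.sqrt(s[2]+s[:2]@s[:2]),len(q))
# scoop pts by depth
m=(P[...,2]>9)&(P[...,2]<50)&(abs(P[...,0]-515)<45)&(P[...,1]>-352)&(P[...,1]<-240)
q=P[m];print('scoop raised pts',q.min(0),q.max(0),len(q))
h=P[m&(P[...,1]<-340)];print('handle pts',h.mean(0) if len(h) else 0)
# jar overlay for yaw candidates fit
d0=c[2]-c[1];yaw=np.degrees(np.arctan2(d0[1],d0[0]));print('yaw',yaw)
W=[]
for n,im in(('top',T['im']),('scene',S['im'])):
  k=6 if n=='top' else 4;x0,y0,x1,y1=(65,140,130+25,215) if n=='top' else(285,275,395,384)
  o=cv2.resize(im[y0:y1,x0:x1],None,fx=k,fy=k,interpolation=2)
  x=np.array([np.cos(np.radians(yaw)),np.sin(np.radians(yaw)),0]);yy=np.array([-x[1],x[0],0]);z=np.array([0,0,1])
  d=.883*x-.469*z;nn=.469*x+.883*z;M=b-95*d+36*nn
  if n=='top':print('mouth',M)
  for s_,r,col in((0,46,(0,0,255)),(0,49,(0,0,255)),(30,64,(0,255,0)),(123,64,(255,0,0))):
    pts=[proj(n,M+s_*d+r*(np.cos(a)*yy+np.sin(a)*nn)) for a in np.linspace(0,6.283,60)]
    cv2.polylines(o,[np.int32([((p[0]-x0+.5)*k,(p[1]-y0+.5)*k) for p in pts])],True,col,1)
  W.append(o)
H=max(w.shape[0] for w in W);W=[cv2.copyMakeBorder(w,0,H-w.shape[0],0,0,0) for w in W]
o=np.hstack(W);r=min(1,800/o.shape[1]);cv2.imwrite('pics/ov.png',cv2.resize(o,None,fx=r,fy=r))
E
```

```text
ball [593.25269469 373.61737405  55.96128662] 1.045281777075202
plate [[651. 283.   6.]
 [505. 308.   6.]
 [532. 465.   6.]] [np.float64(148.75872142936987), np.float64(159.13198693346862)]
lip [ 527.7 -263.5    2. ] [ 502.  -263.2    2. ] side fr [ 541.8 -268.3   28. ] [ 485.4 -267.5   28. ] bk [ 543.6 -332.8   28. ] [ 486.4 -332.9   28. ] handle [ 516.6 -336.6   40. ] [ 516.9 -356.6   40. ]
riser edge [array([ 666., -351.,   65.]), array([ 417., -345.,   65.])]
mod [678.86996279  82.29270919] 63.87265593787418 318
scoop raised pts [ 487.70306771 -351.99035585    9.07473198] [ 544.36989378 -270.30694515   45.91818315] 224
handle pts [ 516.69296706 -346.25273337   38.97979764]
yaw 80.21289910315302
mouth [581.86335227 307.59149366 132.30428662]
```

View pics/ov.png

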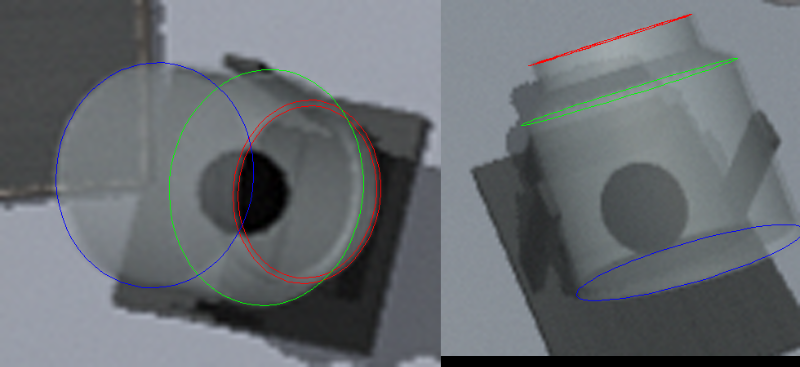

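The overlay fits to about 3 mm: jar yaw 80°, mouth (582,308,131), ball z 56 against an expected 55. The scoop's bowl centre is (514.8,−299) at yaw ~91°, and the module is at (679,82). I'll move above the bowl with tool x along the scoop.

```bash
python3 -m handwheel '[{"x":13.72,"y":-5.62,"az":-1.155},{"x":13.72,"y":-5.62,"az":-1.155},{"x":13.72,"y":-5.62,"az":-1.155},{"x":13.72,"y":-5.62,"az":-1.155},{"x":13.72,"y":-5.62,"az":-1.155},{"x":13.72,"y":-5.62,"az":-1.155},{"x":13.72,"y":-5.62,"az":-1.155},{"x":13.72,"y":-5.62,"az":-1.155},{"x":13.72,"y":-5.62,"az":-1.155},{"x":13.72,"y":-5.62,"az":-1.155},{"x":13.72,"y":-5.62,"z":3,"az":-1.155},{"x":13.72,"y":-5.62,"z":5,"az":-1.155},{"x":13.72,"y":-5.62,"z":5.6,"az":-1.155},{"x":13.72,"y":-5.62,"z":5.6,"az":-1.155}]' 1; python3 -c "
from workcell import bot;s=bot.state();print(s['tool_rot'],s['qpos'])"
```

```text
[[ 9.07352135e-01  4.20370829e-01 -6.84721589e-04]
 [ 4.20371378e-01 -9.07351239e-01  1.27810921e-03]
 [-8.40031520e-05 -1.44753248e-03 -9.99998949e-01]] [61.23782825 23.5949156  -0.72958732 91.5003177   0.32023674 64.98987178
 -4.70854948]validation failed for argument at $[0]...
```

```bash
python3 -m handwheel '[{"x":13.72,"y":-5.62,"z":0,"ax":0,"ay":0,"az":-1.155}]' 1; python3 -m handwheel --help | head -30
```

```text
time: 0.18
eef_pos: [283.7, -542.0, 238.5]
tool_rot: [[0.855, 0.519, -0.005], [0.519, -0.855, -0.003], [-0.006, -0.0, -1.0]]
ft_force: [0.4, -1.4, 0.6]
opening: 85.8
grasp_force: 0.0invalid input: not JSON, or not a number
```

```bash
python3 -m handwheel '[{"x":0,"y":0,"z":0,"ax":0,"ay":0,"az":0},{"x":0,"y":0,"z":0,"ax":0,"ay":0,"az":0}]'; cat >> h.py <<'E'
from scipy.spatial.transform import Rotation as Ro
def go(p,R=None):
    "print row numbers to reach TCP p with tool rot R"
    s=bot.state();Rt=np.array(s['tool_rot']);R=Rt if R is None else R
    d=Rt.T@(np.asarray(p,float)-s['eef_pos'])/25;w=Ro.from_matrix(Rt.T@R).as_rotvec()
    print('row',np.round(d,3),np.round(w,4),'rows>=',np.linalg.norm(d)*25/41.7,np.degrees(np.linalg.norm(w))/7.16,'t',s['time'])
def tool(yaw,pitch=0):
    "tool x along heading yaw pitched down by pitch, z down"
    y,p=np.radians(yaw),np.radians(pitch);h=np.array([np.cos(y),np.sin(y),0]);u=np.array([0,0,1.])
    x=np.cos(p)*h-np.sin(p)*u;z=-(np.sin(p)*h+np.cos(p)*u);return np.c_[x,np.cross(z,x),z]
E
python3 -c "
from h import *
go([514.5,-295,100],tool(91));go([514.5,-295,14],tool(91))"
```

```text
time: 0.35
eef_pos: [293.1, -534.7, 239.0]
tool_rot: [[0.846, 0.534, 0.001], [0.534, -0.846, 0.001], [0.001, -0.001, -1.0]]
ft_force: [-1.4, -0.7, -0.5]
opening: 85.4
grasp_force: 0.0
row [12.598 -3.376  5.578] [-1.0000e-04 -1.7000e-03 -1.0253e+00] rows>= 8.504449291120606 8.204294546742572 t 0.35
row [12.593 -3.373  9.018] [-1.0000e-04 -1.7000e-03 -1.0253e+00] rows>= 9.50388474329143 8.204294546742572 t 0.35
```

```bash
python3 -m handwheel '[{"x":12.6,"y":-3.38,"z":0,"ax":0,"ay":0,"az":-1.025},{"x":12.6,"y":-3.38,"z":0,"ax":0,"ay":0,"az":-1.025},{"x":12.6,"y":-3.38,"z":0,"ax":0,"ay":0,"az":-1.025},{"x":12.6,"y":-3.38,"z":0,"ax":0,"ay":0,"az":-1.025},{"x":12.6,"y":-3.38,"z":0,"ax":0,"ay":0,"az":-1.025},{"x":12.6,"y":-3.38,"z":0,"ax":0,"ay":0,"az":-1.025},{"x":12.6,"y":-3.38,"z":0,"ax":0,"ay":0,"az":-1.025},{"x":12.6,"y":-3.38,"z":0,"ax":0,"ay":0,"az":-1.025},{"x":12.6,"y":-3.38,"z":0,"ax":0,"ay":0,"az":-1.025},{"x":12.6,"y":-3.38,"z":1.5,"ax":0,"ay":0,"az":-1.025},{"x":12.6,"y":-3.38,"z":3,"ax":0,"ay":0,"az":-1.025},{"x":12.6,"y":-3.38,"z":4.5,"ax":0,"ay":0,"az":-1.025},{"x":12.6,"y":-3.38,"z":5.58,"ax":0,"ay":0,"az":-1.025},{"x":12.6,"y":-3.38,"z":5.58,"ax":0,"ay":0,"az":-1.025},{"x":12.6,"y":-3.38,"z":5.58,"ax":0,"ay":0,"az":-1.025}]' 1; python3 -c "
from h import *
go([514.5,-295,14],tool(91));print(bot.state()['qpos'])
im,d=eyes.grab_frame('wrist');cv2.imwrite('pics/w1.png',im)"
```

```text
time: 1.6
eef_pos: [512.1, -298.3, 98.7]
tool_rot: [[-0.012, 1.0, -0.003], [1.0, 0.012, 0.001], [0.001, -0.003, -1.0]]
ft_force: [0.4, -1.1, 0.5]
opening: 85.9
grasp_force: 0.0
row [0.128 0.107 3.389] [-0.0031 -0.0014 -0.0059] rows>= 2.0344501242670363 0.054599869265157176 t 1.6
[ 39.6144072   30.6985885  -19.08028286 102.69416399  12.78902631
  48.91898992  15.19432772]
```

View pics/w1.png

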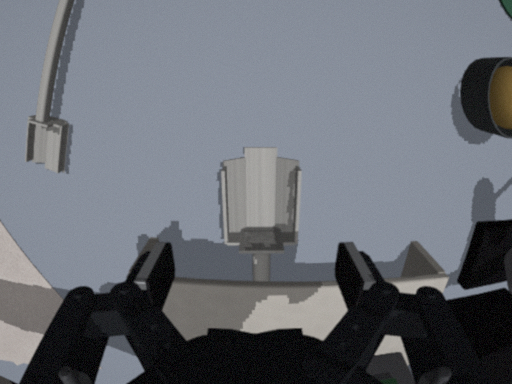

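The wrist view shows the large bowl at (261,200) between the fingers, and the small scoop off to the left, so I descend and close on the bowl sides.

```bash
python3 -m handwheel '[{"x":0.13,"y":0.13,"z":1,"ax":0,"ay":0,"az":0},{"x":0.13,"y":0.13,"z":2,"ax":0,"ay":0,"az":0},{"x":0.13,"y":0.13,"z":2.8,"ax":0,"ay":0,"az":0},{"x":0.13,"y":0.13,"z":3.36,"ax":0,"ay":0,"az":0},{"x":0.13,"y":0.13,"z":3.36,"ax":0,"ay":0,"az":0},{"x":0.13,"y":0.13,"z":3.36,"ax":0,"ay":0,"az":0}]' 1 && python3 -m handwheel '[{"x":0,"y":0,"z":0,"ax":0,"ay":0,"az":0},{"x":0,"y":0,"z":0,"ax":0,"ay":0,"az":0},{"x":0,"y":0,"z":0,"ax":0,"ay":0,"az":0},{"x":0,"y":0,"z":0,"ax":0,"ay":0,"az":0},{"x":0,"y":0,"z":0,"ax":0,"ay":0,"az":0},{"x":0,"y":0,"z":0,"ax":0,"ay":0,"az":0},{"x":0,"y":0,"z":0,"ax":0,"ay":0,"az":0},{"x":0,"y":0,"z":0,"ax":0,"ay":0,"az":0}]' -1
```

```text
time: 2.15
eef_pos: [517.5, -295.4, 17.5]
tool_rot: [[-0.012, 1.0, 0.002], [1.0, 0.012, -0.001], [-0.001, 0.002, -1.0]]
ft_force: [-0.7, -0.7, 0.4]
opening: 85.8
grasp_force: 0.0
time: 2.82
eef_pos: [517.7, -295.4, 18.1]
tool_rot: [[-0.013, 1.0, 0.003], [1.0, 0.013, -0.002], [-0.002, 0.003, -1.0]]
ft_force: [-1.4, 0.8, 8.5]
opening: 56.6
grasp_force: 63.8
```

```bash
python3 -m handwheel '[{"x":0.3,"y":0,"z":-0.06,"ax":0,"ay":0,"az":0},{"x":0.9,"y":0,"z":-0.06,"ax":0,"ay":0,"az":0},{"x":1.7,"y":0,"z":-0.06,"ax":0,"ay":0,"az":0},{"x":2.6,"y":0,"z":-0.06,"ax":0,"ay":0,"az":0},{"x":3.5,"y":0,"z":-0.06,"ax":0,"ay":0,"az":0},{"x":4.4,"y":0,"z":-0.06,"ax":0,"ay":0,"az":0},{"x":5.3,"y":0,"z":-0.06,"ax":0,"ay":0,"az":0},{"x":6.2,"y":0,"z":-0.06,"ax":0,"ay":0,"az":0},{"x":7.1,"y":0,"z":-0.06,"ax":0,"ay":0,"az":0},{"x":8,"y":0,"z":-0.06,"ax":0,"ay":0,"az":0},{"x":8.8,"y":0,"z":-0.06,"ax":0,"ay":0,"az":0},{"x":9.4,"y":0,"z":-0.06,"ax":0,"ay":0,"az":0},{"x":9.6,"y":0,"z":0,"ax":0,"ay":0,"az":0},{"x":9.6,"y":0,"z":0,"ax":0,"ay":0,"az":0},{"x":9.6,"y":0,"z":0,"ax":0,"ay":0,"az":0}]' && python3 -m handwheel '[{"x":0,"y":0,"z":0,"ax":0,"ay":0,"az":0},{"x":0,"y":0,"z":0,"ax":0,"ay":0,"az":0},{"x":0,"y":0,"z":0,"ax":0,"ay":0,"az":0},{"x":0,"y":0,"z":0,"ax":0,"ay":0,"az":0},{"x":0,"y":0,"z":0,"ax":0,"ay":0,"az":0},{"x":0,"y":0,"z":-1.5,"ax":0,"ay":0,"az":0},{"x":0,"y":0,"z":-3,"ax":0,"ay":0,"az":0},{"x":-3,"y":0,"z":-3.2,"ax":0,"ay":0,"az":0},{"x":-6,"y":0,"z":-3.2,"ax":0,"ay":0,"az":0},{"x":-6,"y":0,"z":-3.2,"ax":0,"ay":0,"az":0},{"x":-6,"y":0,"z":-3.2,"ax":0,"ay":0,"az":0}]' 1
python3 - <<'E'
from h import *
im,D=eyes.grab_frame('top');np.savez('pics/top1.npz',im=im,d=D)
p=[proj('top',(515,y,20)) for y in (10,-280)];print(p)
u0,u1=int(p[0][0])-5,int(p[1][0])+5;c=im[185:245,u0:u1];print(u0,c.shape)
cv2.imwrite('pics/c2.png',cv2.resize(c,None,fx=4,fy=4,interpolation=2))
E
```

```text
time: 4.07
eef_pos: [513.9, -53.9, 18.0]
tool_rot: [[-0.015, 1.0, 0.002], [1.0, 0.015, -0.001], [-0.001, 0.002, -1.0]]
ft_force: [-5.7, 0.8, 20.1]
opening: 56.8
grasp_force: 66.4
time: 4.98
eef_pos: [514.7, -209.9, 96.1]
tool_rot: [[-0.009, 1.0, 0.0], [1.0, 0.009, -0.002], [-0.002, 0.0, -1.0]]
ft_force: [0.5, -0.6, 0.9]
opening: 85.4
grasp_force: 0.0
[(np.float64(242.56923222738416), np.float64(210.1745350947288)), (np.float64(342.9148699465137), np.float64(211.78692296174162))]
237 (60, 110, 3)
```

View pics/c2.png

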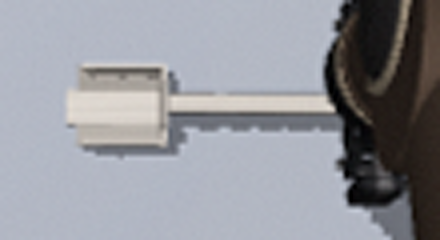

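The scoop is fully out with its lip at crop (67,107), and the handle runs straight from (170,103) to beyond (330,104).

```bash
python3 - <<'E'
from h import *
t=lambda u,v,z:np.round(atz('top',237+u/4-.37,185+v/4-.37,z),1)
print('lip',t(67,90,2),t(67,125,2),'sides',t(82,66,28),t(82,145,28),t(163,66,28),t(163,146,28),'handle',t(175,103.5,40),t(330,103.5,40))
im,d=eyes.grab_frame('wrist');cv2.imwrite('pics/w2.png',im)
c=eyes.camera_info('wrist');s=bot.state();f=192/np.tan(np.radians(c['fov_y']/2))
# depth-based handle points z 30..50
R=np.array(s['tool_rot']);M=np.array(c['mount']);v,u=np.mgrid[0:384,0:512];x=u-c['cx'];y=v-c['cy'];r=np.hypot(x,y)+1e-9;th=r/f
P=np.stack([x/r*np.tan(th)*d,y/r*np.tan(th)*d,d],-1)@M[:3,:3].T+M[:3,3];W=P@R.T+s['eef_pos']
m=(W[...,2]>34)&(W[...,2]<46)&(abs(W[...,0]-515)<25)&(W[...,1]>-275)&(W[...,1]<-100)&(d>0)
q=W[m];print(len(q))
for a in range(-260,-100,20):
  k=(q[:,1]>a)&(q[:,1]<a+20)
  if k.sum()>3:print(a+10,np.median(q[k],0),np.ptp(q[k][:,0]))
E
```

```text
lip [526.2 -21.    2. ] [500.4 -21.4   2. ] sides [541.1 -31.7  28. ] [484.2 -32.6  28. ] [542.  -90.1  28. ] [484.4 -90.5  28. ] handle [513.9 -98.1  40. ] [ 515.6 -207.9   40. ]
4576
-250 [ 515.38903561 -248.41498063   39.23388248] 13.843201175353101
-230 [ 515.26811662 -229.89097548   39.269997  ] 13.40980522146998
-210 [ 515.19369806 -209.82638885   39.34635214] 14.198705907840576
-190 [ 515.03155877 -190.0014612    39.42956069] 13.872035776444136
-170 [ 514.92391453 -169.92957255   39.43898624] 13.426018763127843
-150 [ 514.78510456 -149.78110878   39.48097463] 13.747711824290093
-130 [ 514.69819999 -129.87161433   39.57143935] 14.117608035721048
-110 [ 514.06137556 -109.98317309   39.57748546] 13.401266154468772
```

```bash
python3 -c "
from h import *
R=tool(90.5,-15);P=np.array([515.2,-214.2,21.4]);go(P-50*R[:,2],R);go(P,R)"
```

```text
row [-0.645  0.037  1.038] [ 2.000e-04  2.644e-01 -3.900e-03] rows>= 0.7330976124693055 2.1157280162317322 t 5.0833
row [-0.122  0.035  2.969] [ 2.000e-04  2.644e-01 -3.900e-03] rows>= 1.7814766906381316 2.1157280162317322 t 5.0833
```

```bash
python3 -m handwheel '[{"x":-0.3,"y":0.02,"z":0.5,"ax":0,"ay":0.13,"az":-0.004},{"x":-0.65,"y":0.04,"z":1,"ax":0,"ay":0.264,"az":-0.004},{"x":-0.65,"y":0.04,"z":1,"ax":0,"ay":0.264,"az":-0.004},{"x":-0.48,"y":0.04,"z":1.65,"ax":0,"ay":0.264,"az":-0.004},{"x":-0.3,"y":0.04,"z":2.3,"ax":0,"ay":0.264,"az":-0.004},{"x":-0.12,"y":0.04,"z":3,"ax":0,"ay":0.264,"az":-0.004},{"x":-0.12,"y":0.04,"z":3,"ax":0,"ay":0.264,"az":-0.004},{"x":-0.12,"y":0.04,"z":3,"ax":0,"ay":0.264,"az":-0.004}]' 1; python3 -m handwheel '[{"x":0,"y":0,"z":0,"ax":0,"ay":0,"az":0},{"x":0,"y":0,"z":0,"ax":0,"ay":0,"az":0},{"x":0,"y":0,"z":0,"ax":0,"ay":0,"az":0},{"x":0,"y":0,"z":0,"ax":0,"ay":0,"az":0},{"x":0,"y":0,"z":0,"ax":0,"ay":0,"az":0},{"x":0,"y":0,"z":0,"ax":0,"ay":0,"az":0},{"x":0,"y":0,"z":0,"ax":0,"ay":0,"az":0},{"x":0,"y":0,"z":0,"ax":0,"ay":0,"az":0},{"x":0,"y":0,"z":0,"ax":0,"ay":0,"az":0},{"x":0,"y":0,"z":0,"ax":0,"ay":0,"az":0},{"x":0,"y":0,"z":0,"ax":0,"ay":0,"az":0},{"x":0,"y":0,"z":0,"ax":0,"ay":0,"az":0}]' -1
```

```text
time: 5.75
eef_pos: [515.8, -206.4, 20.2]
tool_rot: [[-0.017, 1.0, -0.006], [0.965, 0.018, 0.262], [0.263, -0.002, -0.965]]
ft_force: [0.0, -0.6, -0.1]
opening: 85.9
grasp_force: 0.0
time: 6.75
eef_pos: [516.5, -207.9, 20.8]
tool_rot: [[-0.016, 1.0, -0.004], [0.965, 0.017, 0.261], [0.261, 0.001, -0.965]]
ft_force: [-0.4, -1.5, 1.6]
opening: 13.0
grasp_force: 60.7
```

```bash
python3 -m handwheel '[{"x":0.06,"y":0,"z":-0.2,"ax":0,"ay":0,"az":0},{"x":0.14,"y":0,"z":-0.5,"ax":0,"ay":0,"az":0},{"x":0.27,"y":0,"z":-1,"ax":0,"ay":0,"az":0},{"x":0.48,"y":0,"z":-1.8,"ax":0,"ay":0,"az":0},{"x":0.75,"y":0,"z":-2.8,"ax":0,"ay":0,"az":0},{"x":1.02,"y":0,"z":-3.8,"ax":0,"ay":0,"az":0},{"x":1.29,"y":0,"z":-4.8,"ax":0,"ay":0,"az":0},{"x":1.5,"y":0,"z":-5.6,"ax":0,"ay":0,"az":0},{"x":1.6,"y":0,"z":-6,"ax":0,"ay":0,"az":0},{"x":1.6,"y":0,"z":-6,"ax":0,"ay":0,"az":0},{"x":1.6,"y":0,"z":-6,"ax":0,"ay":0,"az":0}]'
cat >> h.py <<'E'
def wrist():
    s=bot.state();im,d=eyes.grab_frame('wrist');c=eyes.camera_info('wrist');f=192/np.tan(np.radians(c['fov_y']/2))
    M=np.array(c['mount']);v,u=np.mgrid[0:384,0:512];x=u-c['cx'];y=v-c['cy'];r=np.hypot(x,y)+1e-9;th=r/f
    P=np.stack([x/r*np.tan(th)*d,y/r*np.tan(th)*d,d],-1)@M[:3,:3].T+M[:3,3];P[d<=0]=np.nan
    return s,im,P   # P in tool coordinates
E
python3 - <<'E'
from h import *
s,im,P=wrist();cv2.imwrite('pics/w3.png',im);np.savez('pics/w3.npz',P=P,im=im,R=s['tool_rot'],p=s['eef_pos'])
W=P@np.array(s['tool_rot']).T+s['eef_pos'];p=np.array(s['eef_pos'])
m=(abs(W[...,0]-p[0])<10)&(W[...,1]>p[1]+15)&(W[...,1]<p[1]+230)&(W[...,2]>p[2]-60)&(W[...,2]<p[2]+60)
q=W[m]-p
for a in range(10,220,10):
  k=(q[:,1]>a)&(q[:,1]<a+10)
  if k.sum()>3:print(a+5,np.median(q[k],0).round(1),np.ptp(q[k][:,0]).round(1),k.sum())
E
```

```text
time: 7.67
eef_pos: [516.2, -208.2, 176.2]
tool_rot: [[-0.017, 1.0, -0.004], [0.965, 0.017, 0.26], [0.26, 0.001, -0.966]]
ft_force: [0.4, -0.8, -1.8]
opening: 12.7
grasp_force: 60.4
15 [-0.7 17.6 18.1] 13.5 313
25 [-0.4 25.1 18.1] 13.5 650
35 [-0.9 35.  18.1] 13.5 657
45 [-1.1 45.  18. ] 13.9 677
55 [-1.3 55.  17.9] 14.0 683
65 [-1.5 64.9 17.9] 14.0 665
75 [-1.7 74.8 17.9] 14.1 647
85 [-1.8 84.9 17.8] 13.3 573
95 [-1.9 95.  17.8] 13.4 561
105 [ -2.1 105.   17.6] 14.2 553
115 [  2.1 115.2  17.4] 20.0 767
145 [ -0.2 145.  -20.2] 19.7 400
155 [  0.3 151.4 -20.3] 19.8 109
```

View pics/w3.png

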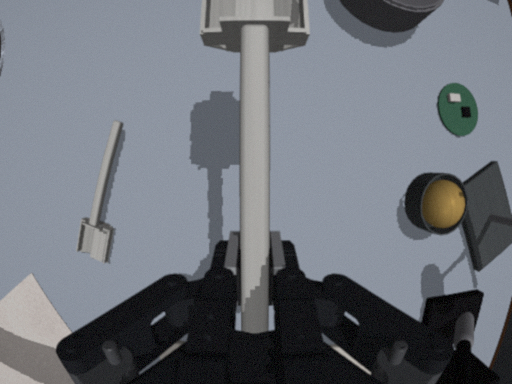

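The grip holds with no droop (0.3° over 100 mm). Now I'll plan the path in the jar's mid-plane with a clearance check.

```bash
cat > plan.py <<'E'
from h import *
YAW=80.2;MOUTH=np.array([582,307.6,131.])
H=np.array([np.cos(np.radians(YAW)),np.sin(np.radians(YAW)),0]);U=np.array([0,0,1.])
BX,BZ,DP=150.7,-7.8,15.3   # bowl in scoop axes from TCP, tool pitch = scoop pitch-DP
def scoop_pose(B,phi,yaw=YAW):
    p=np.radians(phi);h=np.array([np.cos(np.radians(yaw)),np.sin(np.radians(yaw)),0])
    xs=np.cos(p)*h-np.sin(p)*U;zs=np.sin(p)*h+np.cos(p)*U
    return np.asarray(B)-BX*xs-BZ*zs,tool(yaw,phi-DP)
def bowl_sm(ls,lm,al):  # lip bottom at depth ls, perp lm
    a=np.radians(al);return np.array([ls-36*np.cos(a)+14*np.sin(a),lm+36*np.sin(a)+14*np.cos(a)])
def jar_pose(ls,lm,al):
    s,m=bowl_sm(ls,lm,al);d=.883*H-.469*U;n=.469*H+.883*U
    return scoop_pose(MOUTH+s*d+m*n,al+28)
pts=[(36,-14,13),(36,-12,13)]+[(x,z,w) for x in np.linspace(-36,24,13) for z,w in((-14,13),(-2,29),(14,29))]+[(-36,28,17)]+[(x,z,7) for x in np.linspace(-36,-190,40) for z in(10,26)]
def clear(ls,lm,al):
    a=np.radians(al);s0,m0=bowl_sm(ls,lm,al);best=(99,None)
    for x,z,w in pts:
        s=s0+x*np.cos(a)+z*np.sin(a);m=m0-x*np.sin(a)+z*np.cos(a)
        if s<-1:continue
        r=46 if s<17 else min(61,46+(s-17)*15/13);c=min(r-np.hypot(m,w),120-s)
        if c<best[0]:best=(round(c,1),(round(x),z))
    return best
def rows(wps,n=None):
    s=bot.state();Rt=np.array(s['tool_rot']);p=np.array(s['eef_pos'])
    for w in wps:
        P,R=jar_pose(*w);d=Rt.T@(P-p)/25;r=Ro.from_matrix(Rt.T@R).as_rotvec()
        print(w,'d',np.round(d,2),'r',np.round(r,3),'clr',clear(*w),'tcp',np.round(P))
def where(n=1):
    "lip depth, perp, alpha, lateral from measured pose"
    s=bot.state();R=np.array(s['tool_rot']);p=np.array(s['eef_pos']);q=Ro.from_rotvec(R[:,1]*np.radians(-DP)).as_matrix()@R
    if abs(q[2,0])>abs((Ro.from_rotvec(R[:,1]*np.radians(DP)).as_matrix()@R)[2,0])+9:pass
    tp=-np.degrees(np.arcsin(R[2,0]));phi=tp+DP;yaw=np.degrees(np.arctan2(R[1,0],R[0,0]));P0,_=scoop_pose([0,0,0],phi,yaw);B=p-P0
    d=.883*H-.469*U;nn=.469*H+.883*U;v=B-MOUTH;a=np.radians(phi-28);sm=np.array([v@d,v@nn])
    ls=sm[0]+36*np.cos(a)-14*np.sin(a);lm=sm[1]-36*np.sin(a)-14*np.cos(a)
    print('t',s['time'],'lip',ls.round(1),lm.round(1),'alpha',round(phi-28,1),'lat',(v@np.cross(U,H)).round(1),'yaw',yaw.round(1),'B',B.round(1),'F',np.round(s['ft_force'],1),'q',np.round(s['qpos']))
E
python3 - <<'E'
from plan import *
where()
rows([(-60,-38,20),(-30,-38,20),(0,-38,20),(18,-40,20),(40,-52,20),(55,-58,20),(70,-58,20),(95,-58,18),(114,-58,14),(117,-58,8),(117,-50,0),(116,-40,-8),(116,-28,-16),(115,-16,-22),(114,-6,-28),(114,-2,-32),(90,-2,-32),(60,0,-34),(30,0,-36),(0,0,-36)])
E
```

```text
t 7.7167 lip -306.4 -137.9 alpha -27.8 lat 5.8 yaw 91.0 B [513.1 -57.3 167. ] F [ 0.2 -0.3 -1.9] q [ 44.  27. -26.  99.  -3.  62.  23.]
(-60, -38, 20) d [14.13  1.66 -0.47] r [ 0.029 -0.832  0.192] clr (99, None) tcp [551. 131. 279.]
(-30, -38, 20) d [14.99  1.86  0.34] r [ 0.029 -0.832  0.192] clr (99, None) tcp [556. 157. 265.]
(0, -38, 20) d [15.85  2.06  1.16] r [ 0.029 -0.832  0.192] clr (np.float64(5.8), (36, -14)) tcp [560. 183. 251.]
(18, -40, 20) d [16.31  2.17  1.7 ] r [ 0.029 -0.832  0.192] clr (np.float64(5.1), (36, -14)) tcp [563. 198. 241.]
(40, -52, 20) d [16.62  2.27  2.65] r [ 0.029 -0.832  0.192] clr (np.float64(1.3), (9, -14)) tcp [565. 211. 220.]
(55, -58, 20) d [16.88  2.35  3.24] r [ 0.029 -0.832  0.192] clr (np.float64(0.5), (-6, -14)) tcp [567. 221. 207.]
(70, -58, 20) d [17.31  2.45  3.64] r [ 0.029 -0.832  0.192] clr (np.float64(1.6), (36, -14)) tcp [569. 235. 200.]
(95, -58, 18) d [17.79  2.58  4.42] r [ 0.026 -0.798  0.192] clr (np.float64(1.6), (36, -14)) tcp [572. 251. 185.]
(114, -58, 14) d [17.86  2.63  5.15] r [ 0.019 -0.728  0.192] clr (np.float64(1.
[... 606 characters left out ...]
20. 104.]
(114, -6, -28) d [15.64  2.34  7.6 ] r [-0.05   0.003  0.181] clr (np.float64(6.0), (36, -14)) tcp [567. 220.  94.]
(114, -2, -32) d [15.57  2.35  7.97] r [-0.056  0.073  0.18 ] clr (np.float64(0.5), (-83, 10)) tcp [567. 221.  84.]
(90, -2, -32) d [14.89  2.19  7.32] r [-0.056  0.073  0.18 ] clr (np.float64(10.7), (-36, -2)) tcp [563. 200.  96.]
(60, 0, -34) d [14.01  2.    6.7 ] r [-0.059  0.107  0.179] clr (np.float64(3.7), (-36, -14)) tcp [559. 175. 105.]
(30, 0, -36) d [13.08  1.8   6.14] r [-0.063  0.142  0.178] clr (np.float64(13.1), (24, 14)) tcp [555. 149. 113.]
(0, 0, -36) d [12.23  1.6   5.32] r [-0.063  0.142  0.178] clr (np.float64(33.0), (36, -14)) tcp [550. 122. 127.]
```

```bash
python3 -m handwheel '[{"x":0.4,"y":0.05,"z":0,"ax":0,"ay":0,"az":0.01},{"x":1.3,"y":0.15,"z":0,"ax":0,"ay":-0.05,"az":0.02},{"x":2.5,"y":0.3,"z":0,"ax":0,"ay":-0.12,"az":0.03},{"x":3.7,"y":0.45,"z":0,"ax":0,"ay":-0.2,"az":0.05},{"x":5,"y":0.6,"z":0,"ax":0.01,"ay":-0.28,"az":0.07},{"x":6.3,"y":0.8,"z":0.1,"ax":0.01,"ay":-0.36,"az":0.09},{"x":7.6,"y":0.95,"z":0.1,"ax":0.01,"ay":-0.44,"az":0.11},{"x":8.9,"y":1.1,"z":0.15,"ax":0.015,"ay":-0.52,"az":0.13},{"x":10.2,"y":1.3,"z":0.2,"ax":0.02,"ay":-0.6,"az":0.15},{"x":11.4,"y":1.45,"z":0.25,"ax":0.02,"ay":-0.68,"az":0.16},{"x":12.6,"y":1.6,"z":0.3,"ax":0.025,"ay":-0.75,"az":0.175},{"x":13.7,"y":1.75,"z":0.3,"ax":0.03,"ay":-0.8,"az":0.185},{"x":14.5,"y":1.82,"z":0.34,"ax":0.03,"ay":-0.825,"az":0.192},{"x":14.99,"y":1.86,"z":0.34,"ax":0.03,"ay":-0.832,"az":0.192},{"x":14.99,"y":1.86,"z":0.34,"ax":0.03,"ay":-0.832,"az":0.192},{"x":14.99,"y":1.86,"z":0.34,"ax":0.03,"ay":-0.832,"az":0.192},{"x":14.99,"y":1.86,"z":0.34,"ax":0.03,"ay":-0.832,"az":0.192}]'
python3 - <<'E'
from plan import *
where()
s,im,P=wrist();np.savez('pics/w4.npz',P=P,im=im)
# scoop pitch check in tool frame: handle top
m=(abs(P[...,1])<5)&(P[...,0]>10)&(P[...,0]<140)&(abs(P[...,2])<60);q=P[m];k=np.polyfit(q[:,0],q[:,2],1)
h=(q[:,0]<105)&(q[:,2]<40);print('handle slope deg',np.degrees(np.arctan(np.polyfit(q[h][:,0],q[h][:,2],1)[0])),h.sum())
S,_=eyes.grab_frame('scene');T,_=eyes.grab_frame('top')
o=np.zeros((600,800,3),np.uint8);a=cv2.resize(im,(400,300));o[:300,:400]=a;o[:300,400:]=cv2.resize(T[110:230,50:210],(400,300));o[300:,:400]=cv2.resize(S[234:384,230:430],(400,300));cv2.imwrite('pics/m4.png',o)
rows([(-30,-38,20),(0,-38,20),(18,-40,20),(40,-52,20),(55,-57,20)])
E
```

```text
time: 9.13
eef_pos: [556.6, 154.5, 265.3]
tool_rot: [[0.146, 0.985, -0.094], [0.828, -0.173, -0.533], [-0.541, 0.0, -0.841]]
ft_force: [-0.3, -1.1, -1.2]
opening: 13.0
grasp_force: 60.4
t 9.1333 lip -32.1 -38.7 alpha 20.0 lat -1.3 yaw 80.0 B [573. 248. 148.] F [-0.3 -1.1 -1.2] q [-19.  32. -22.  84.  31.  94. -57.]
handle slope deg 15.248928248474543 4587
(-30, -38, 20) d [ 0.1  -0.05 -0.01] r [-0.001  0.    -0.004] clr (99, None) tcp [556. 157. 265.]
(0, -38, 20) d [ 1.29 -0.05 -0.11] r [-0.001  0.    -0.004] clr (np.float64(5.8), (36, -14)) tcp [560. 183. 251.]
(18, -40, 20) d [ 2.02 -0.06 -0.09] r [-0.001  0.    -0.004] clr (np.float64(5.1), (36, -14)) tcp [563. 198. 241.]
(40, -52, 20) d [ 2.93 -0.06  0.32] r [-0.001  0.    -0.004] clr (np.float64(1.3), (9, -14)) tcp [565. 211. 220.]
(55, -57, 20) d [ 3.55 -0.06  0.47] r [-0.001  0.    -0.004] clr (np.float64(1.4), (-6, -14)) tcp [567. 222. 208.]
```

View pics/m4.png

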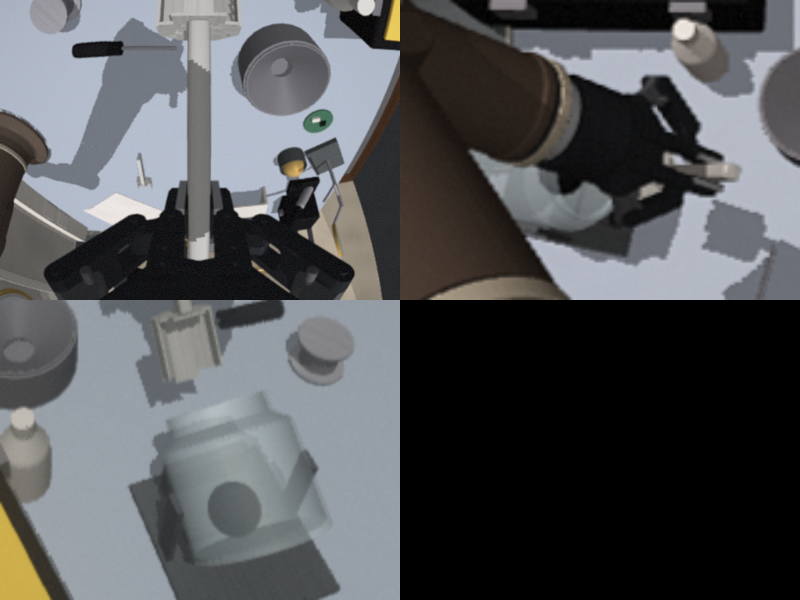

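```bash
python3 - <<'E'
from plan import *
s=bot.state();R=np.array(s['tool_rot']);tp=-np.degrees(np.arcsin(R[2,0]));phi=tp+DP;yaw=np.degrees(np.arctan2(R[1,0],R[0,0]))
P0,_=scoop_pose([0,0,0],phi,yaw);B=np.array(s['eef_pos'])-P0;Q=tool(yaw,phi)
for l in [(36,13,-12),(36,-13,-12),(24,29,14),(24,-29,14)]:
    X=B+Q[:,0]*l[0]-Q[:,1]*l[1]-Q[:,2]*l[2];u,v=proj('scene',X);print(l,((u-230)*2,(v-234)*2+300))
E
```

```text
(36, 13, -12) (np.float64(198.77574002270967), np.float64(376.6801086596246))
(36, -13, -12) (np.float64(175.31532756569356), np.float64(383.5869178223131))
(24, 29, 14) (np.float64(222.27644802457257), np.float64(365.4109372404366))
(24, -29, 14) (np.float64(168.2472410841484), np.float64(381.23391595039834))
```

```bash
python3 -m handwheel '[{"x":0.4,"y":-0.05,"z":-0.04,"ax":0,"ay":0,"az":-0.003},{"x":0.85,"y":-0.05,"z":-0.08,"ax":0,"ay":0,"az":-0.003},{"x":1.29,"y":-0.05,"z":-0.11,"ax":0,"ay":0,"az":-0.003},{"x":1.65,"y":-0.06,"z":-0.1,"ax":0,"ay":0,"az":-0.003},{"x":2.02,"y":-0.06,"z":-0.08,"ax":0,"ay":0,"az":-0.003},{"x":2.32,"y":-0.06,"z":0,"ax":0,"ay":0,"az":-0.003},{"x":2.63,"y":-0.06,"z":0.08,"ax":0,"ay":0,"az":-0.003},{"x":2.94,"y":-0.06,"z":0.16,"ax":0,"ay":0,"az":-0.003},{"x":3.2,"y":-0.06,"z":0.26,"ax":0,"ay":0,"az":-0.003},{"x":3.45,"y":-0.06,"z":0.36,"ax":0,"ay":0,"az":-0.003},{"x":3.65,"y":-0.06,"z":0.46,"ax":0,"ay":0,"az":-0.003},{"x":3.65,"y":-0.06,"z":0.46,"ax":0,"ay":0,"az":-0.003},{"x":3.65,"y":-0.06,"z":0.46,"ax":0,"ay":0,"az":-0.003}]'
python3 - <<'E'
from plan import *
where()
rows([(58,-57,20),(66,-60,20),(80,-60,20),(95,-60,20),(110,-59,18),(116,-59,14)])
E
```

```text
time: 10.37
eef_pos: [567.1, 226.3, 206.4]
tool_rot: [[0.141, 0.986, -0.092], [0.83, -0.168, -0.533], [-0.54, -0.002, -0.841]]
ft_force: [0.4, -0.2, -1.5]
opening: 12.5
grasp_force: 60.3
t 10.3667 lip 59.6 -56.6 alpha 20.0 lat 1.1 yaw 80.4 B [583.  320.   89.2] F [ 0.4 -0.2 -1.5] q [-25.  39. -22.  80.  32.  93. -62.]
(58, -57, 20) d [-0.06  0.03  0.02] r [-0.001  0.     0.003] clr (np.float64(2.5), (36, -14)) tcp [568. 225. 207.]
(66, -60, 20) d [0.27 0.03 0.12] r [-0.001  0.     0.003] clr (np.float64(-0.4), (36, -14)) tcp [569. 230. 200.]
(80, -60, 20) d [0.82 0.03 0.07] r [-0.001  0.     0.003] clr (np.float64(-0.4), (36, -14)) tcp [571. 242. 194.]
(95, -60, 20) d [1.42 0.04 0.02] r [-0.001  0.     0.003] clr (np.float64(-0.4), (36, -14)) tcp [573. 255. 187.]
(110, -59, 18) d [1.92 0.04 0.18] r [-0.001  0.035  0.003] clr (np.float64(0.6), (36, -14)) tcp [574. 264. 177.]
(116, -59, 14) d [2.   0.04 0.65] r [-0.001  0.105  0.002] clr (np.float64(0.6), (36, -14)) tcp [574. 259. 166.]
```

```bash
python3 -m handwheel '[{"x":0.1,"y":0.03,"z":0.05,"ax":0,"ay":0,"az":0.003},{"x":0.2,"y":0.03,"z":0.1,"ax":0,"ay":0,"az":0.003},{"x":0.2,"y":0.03,"z":0.12,"ax":0,"ay":0,"az":0.003},{"x":0.2,"y":0.03,"z":0.12,"ax":0,"ay":0,"az":0.003}]'|grep force; python3 -c "
from plan import *
where()";  python3 -m handwheel '[{"x":0,"y":0,"z":0.04,"ax":0,"ay":0,"az":0},{"x":0,"y":0,"z":0.06,"ax":0,"ay":0,"az":0},{"x":0,"y":0,"z":0.06,"ax":0,"ay":0,"az":0}]'|grep force;python3 -c "
from plan import *
where()"
```

```text
ft_force: [-0.9, 0.4, -2.1]
grasp_force: 60.4
t 10.7 lip 64.3 -59.7 alpha 20.0 lat -0.1 yaw 80.1 B [584.6 322.4  84.2] F [-0.9  0.4 -2.1] q [-25.  40. -22.  79.  32.  93. -63.]
ft_force: [-0.3, 0.5, 0.2]
grasp_force: 60.6
t 10.95 lip 63.9 -60.9 alpha 20.0 lat -0.2 yaw 80.1 B [584.6 321.5  83.3] F [-0.3  0.5  0.2] q [-25.  40. -22.  80.  32.  92. -63.]
```

```bash
python3 -m handwheel '[{"x":0.16,"y":0,"z":-0.02,"ax":0,"ay":0,"az":0},{"x":0.32,"y":0,"z":-0.035,"ax":0,"ay":0,"az":0},{"x":0.48,"y":0,"z":-0.05,"ax":0,"ay":0,"az":0},{"x":0.64,"y":0,"z":-0.06,"ax":0,"ay":0,"az":0},{"x":0.8,"y":0,"z":-0.075,"ax":0,"ay":0,"az":0},{"x":0.96,"y":0,"z":-0.09,"ax":0,"ay":0,"az":0},{"x":1.12,"y":0,"z":-0.1,"ax":0,"ay":0,"az":0},{"x":1.28,"y":0,"z":-0.115,"ax":0,"ay":0,"az":0},{"x":1.28,"y":0,"z":-0.115,"ax":0,"ay":0,"az":0}]'|grep force; python3 - <<'E'
from plan import *
where()
im,_=eyes.grab_frame('scene');cv2.imwrite('pics/s5.png',cv2.resize(im[255:384,270:410],None,fx=4,fy=4,interpolation=2))
rows([(97,-60.5,20),(106,-60,18),(112,-60,16),(117,-60,12),(117,-59,6),(117,-58,0)])
E
```

```text
ft_force: [0.7, -1.2, 2.1]
grasp_force: 60.7
t 11.7 lip 96.6 -61.0 alpha 20.0 lat -0.2 yaw 80.1 B [589.5 350.   68. ] F [ 0.7 -1.2  2.1] q [-27.  43. -22.  77.  32.  93. -64.]
(97, -60.5, 20) d [ 0.02 -0.   -0.02] r [ 0.     0.    -0.001] clr (np.float64(-0.9), (36, -14)) tcp [573. 257. 185.]
(106, -60, 18) d [ 0.28 -0.    0.17] r [ 0.     0.035 -0.001] clr (np.float64(-0.4), (36, -14)) tcp [574. 260. 178.]
(112, -60, 16) d [ 0.43 -0.    0.4 ] r [ 0.     0.07  -0.001] clr (np.float64(-0.4), (36, -14)) tcp [574. 260. 171.]
(117, -60, 12) d [ 0.49 -0.    0.89] r [ 0.     0.14  -0.001] clr (np.float64(-0.4), (36, -14)) tcp [573. 255. 160.]
(117, -59, 6) d [ 0.34 -0.    1.62] r [ 0.     0.244 -0.001] clr (np.float64(0.6), (36, -14)) tcp [571. 242. 146.]
(117, -58, 0) d [ 0.26 -0.    2.37] r [ 0.     0.349 -0.001] clr (np.float64(1.6), (24, -14)) tcp [569. 230. 132.]
```

```bash
python3 -m handwheel '[{"x":0.1,"y":0,"z":0.05,"ax":0,"ay":0.012,"az":0},{"x":0.19,"y":0,"z":0.11,"ax":0,"ay":0.024,"az":0},{"x":0.28,"y":0,"z":0.17,"ax":0,"ay":0.035,"az":0},{"x":0.36,"y":0,"z":0.28,"ax":0,"ay":0.053,"az":0},{"x":0.43,"y":0,"z":0.4,"ax":0,"ay":0.07,"az":0},{"x":0.46,"y":0,"z":0.56,"ax":0,"ay":0.093,"az":0},{"x":0.47,"y":0,"z":0.72,"ax":0,"ay":0.116,"az":0},{"x":0.47,"y":0,"z":0.88,"ax":0,"ay":0.14,"az":0},{"x":0.47,"y":0,"z":0.88,"ax":0,"ay":0.14,"az":0},{"x":0.47,"y":0,"z":0.88,"ax":0,"ay":0.14,"az":0}]'|grep force; python3 - <<'E'
from plan import *
where()
im,_=eyes.grab_frame('scene');cv2.imwrite('pics/s6.png',cv2.resize(im[255:384,270:410],None,fx=4,fy=4,interpolation=2))
rows([(117,-60,12),(117,-59,6),(116.5,-56,0),(116,-47,-7),(116,-36,-13)])
E
```

```text
ft_force: [0.2, -1.3, -0.8]
grasp_force: 60.4
t 12.5833 lip 116.0 -59.8 alpha 11.9 lat -0.2 yaw 80.1 B [591.7 362.6  57.6] F [ 0.2 -1.3 -0.8] q [-22.  40. -24.  82.  30.  83. -64.]
(117, -60, 12) d [ 0.03 -0.    0.01] r [-0.    -0.    -0.001] clr (np.float64(-0.4), (36, -14)) tcp [573. 255. 160.]
(117, -59, 6) d [-0.22 -0.    0.72] r [-0.     0.104 -0.001] clr (np.float64(0.6), (36, -14)) tcp [571. 242. 146.]
(116.5, -56, 0) d [-0.41 -0.    1.36] r [-0.     0.209 -0.001] clr (np.float64(3.5), (36, -14)) tcp [569. 231. 134.]
(116, -47, -7) d [-0.51  0.    1.91] r [-0.     0.331 -0.001] clr (np.float64(3.7), (-36, -14)) tcp [567. 223. 122.]
(116, -36, -13) d [-0.49  0.    2.26] r [-0.     0.436 -0.001] clr (np.float64(4.0), (36, -14)) tcp [567. 220. 114.]
```

View pics/s6.png

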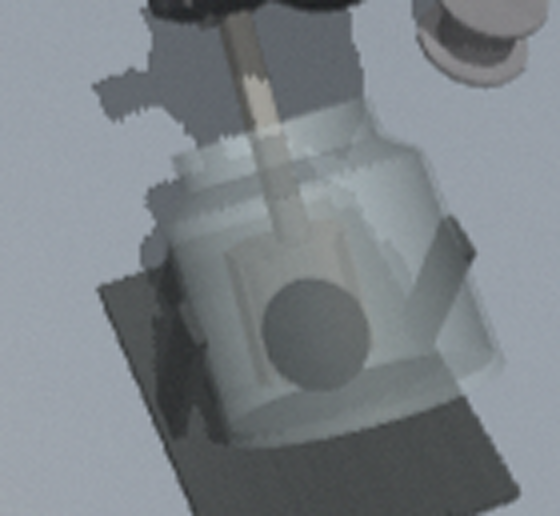

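View: the ball sits at crop (316,334), between the scoop's sides on its floor against the base. Next I'll tilt it up slowly.

```bash
python3 -m handwheel '[{"x":-0.07,"y":0,"z":0.24,"ax":0,"ay":0.035,"az":0},{"x":-0.15,"y":0,"z":0.48,"ax":0,"ay":0.07,"az":0},{"x":-0.22,"y":0,"z":0.72,"ax":0,"ay":0.104,"az":0},{"x":-0.28,"y":0,"z":0.93,"ax":0,"ay":0.139,"az":0},{"x":-0.35,"y":0,"z":1.15,"ax":0,"ay":0.174,"az":0},{"x":-0.41,"y":0,"z":1.36,"ax":0,"ay":0.209,"az":0},{"x":-0.45,"y":0,"z":1.55,"ax":0,"ay":0.25,"az":0},{"x":-0.48,"y":0,"z":1.73,"ax":0,"ay":0.29,"az":0},{"x":-0.51,"y":0,"z":1.91,"ax":0,"ay":0.331,"az":0},{"x":-0.5,"y":0,"z":2.03,"ax":0,"ay":0.366,"az":0},{"x":-0.5,"y":0,"z":2.15,"ax":0,"ay":0.401,"az":0},{"x":-0.49,"y":0,"z":2.26,"ax":0,"ay":0.436,"az":0},{"x":-0.49,"y":0,"z":2.26,"ax":0,"ay":0.436,"az":0},{"x":-0.49,"y":0,"z":2.26,"ax":0,"ay":0.436,"az":0}]'|grep force; python3 - <<'E'
from plan import *
where()
rows([(116,-36,-13),(116,-27,-18),(115,-18,-23),(114,-9,-28),(113,-5,-30),(111,-3,-32),(108,-1,-34)])
E
```

```text
ft_force: [0.5, -0.2, -2.2]
grasp_force: 60.2
t 13.8 lip 115.8 -36.5 alpha -12.9 lat -0.1 yaw 80.1 B [591.3 360.8  67.3] F [ 0.5 -0.2 -2.2] q [ -3.  33. -32.  99.  21.  53. -53.]
(116, -36, -13) d [ 0.01  0.   -0.01] r [-0.001  0.001 -0.001] clr (np.float64(4.0), (36, -14)) tcp [567. 220. 114.]
(116, -27, -18) d [-0.04  0.    0.29] r [-0.001  0.088 -0.001] clr (np.float64(4.0), (36, -14)) tcp [567. 219. 107.]
(115, -18, -23) d [-0.06  0.    0.59] r [-0.     0.176 -0.001] clr (np.float64(4.4), (-79, 10)) tcp [567. 218.  99.]
(114, -9, -28) d [-0.04  0.    0.9 ] r [-0.     0.263 -0.001] clr (np.float64(3.4), (-79, 10)) tcp [567. 219.  91.]
(113, -5, -30) d [-0.02  0.    1.  ] r [-0.     0.298 -0.001] clr (np.float64(3.5), (-79, 10)) tcp [567. 219.  89.]
(111, -3, -32) d [-0.07  0.    1.16] r [-0.     0.333 -0.001] clr (np.float64(1.6), (-79, 10)) tcp [566. 218.  85.]
(108, -1, -34) d [-0.15  0.01  1.29] r [-0.     0.368 -0.001] clr (np.float64(2.0), (-75, 10)) tcp [566. 216.  82.]
```

```bash
python3 -m handwheel '[{"x":-0.02,"y":0,"z":0.1,"ax":0,"ay":0.03,"az":0},{"x":-0.03,"y":0,"z":0.2,"ax":0,"ay":0.06,"az":0},{"x":-0.04,"y":0,"z":0.28,"ax":0,"ay":0.088,"az":0},{"x":-0.02,"y":0,"z":0.34,"ax":0,"ay":0.117,"az":0},{"x":0,"y":0,"z":0.4,"ax":0,"ay":0.147,"az":0},{"x":0.03,"y":0,"z":0.45,"ax":0,"ay":0.176,"az":0},{"x":0.07,"y":0,"z":0.48,"ax":0,"ay":0.205,"az":0},{"x":0.11,"y":0,"z":0.5,"ax":0,"ay":0.235,"az":0},{"x":0.14,"y":0,"z":0.53,"ax":0,"ay":0.263,"az":0},{"x":0.13,"y":0,"z":0.67,"ax":0,"ay":0.287,"az":0},{"x":0.12,"y":0,"z":0.8,"ax":0,"ay":0.31,"az":0},{"x":0.1,"y":0,"z":0.93,"ax":0,"ay":0.333,"az":0},{"x":0.1,"y":0,"z":0.93,"ax":0,"ay":0.333,"az":0},{"x":0.1,"y":0,"z":0.93,"ax":0,"ay":0.333,"az":0},{"x":0.1,"y":0,"z":0.93,"ax":0,"ay":0.333,"az":0},{"x":0.1,"y":0,"z":0.93,"ax":0,"ay":0.333,"az":0}]'|grep force; python3 - <<'E'
from plan import *
where()
# ball blob in scene/top via wrist? triangulate dark blob
im,_=eyes.grab_frame('scene');cv2.imwrite('pics/s7.png',im);im2,_=eyes.grab_frame('top');cv2.imwrite('pics/t7.png',im2)
S=cv2.imread('pics/s7.png')
rows([(112,4,-32),(104,3,-34),(96,2,-35),(80,2,-35),(60,4,-35),(40,6,-35),(20,8,-35),(0,8,-35),(-40,10,-35)])
E
```

```text
ft_force: [-0.1, 0.4, -1.8]
grasp_force: 60.2
t 15.1333 lip 112.6 5.4 alpha -32.1 lat -0.0 yaw 80.2 B [593.1 371.7  94.3] F [-0.1  0.4 -1.8] q [ 15.  36. -43. 107.  11.  35. -38.]
(112, 4, -32) d [-0.05 -0.    0.01] r [ 0.001 -0.002  0.   ] clr (np.float64(8.0), (36, -14)) tcp [567. 222.  91.]
(104, 3, -34) d [-0.39 -0.    0.05] r [0.001 0.033 0.   ] clr (np.float64(8.1), (-72, 10)) tcp [566. 214.  87.]
(96, 2, -35) d [-0.68 -0.   -0.04] r [0.001 0.051 0.   ] clr (np.float64(9.8), (-64, 10)) tcp [565. 207.  87.]
(80, 2, -35) d [-1.11 -0.   -0.51] r [0.001 0.051 0.   ] clr (np.float64(4.7), (-36, -2)) tcp [562. 193.  94.]
(60, 4, -35) d [-1.6  -0.   -1.15] r [0.001 0.051 0.   ] clr (np.float64(6.5), (-36, -14)) tcp [559. 176. 105.]
(40, 6, -35) d [-2.08  0.   -1.79] r [0.001 0.051 0.   ] clr (np.float64(9.6), (24, 14)) tcp [556. 160. 116.]
(20, 8, -35) d [-2.56  0.   -2.44] r [0.001 0.051 0.   ] clr (np.float64(15.0), (24, -2)) tcp [554. 143. 128.]
(0, 8, -35) d [-3.1   0.   -3.03] r [0.001 0.051 0.   ] clr (np.float64(30.7), (36, -14)) tcp [551. 126. 137.]
(-40, 10, -35) d [-4.13  0.   -4.26] r [0.001 0.051 0.   ] clr (99, None) tcp [545.  92. 157.]
```

```bash
cat >> plan.py <<'E'
def ballscene(file=None):
    im=cv2.imread(file) if file else eyes.grab_frame('scene')[0]
    s=bot.state();R=np.array(s['tool_rot']);phi=-np.degrees(np.arcsin(R[2,0]))+DP;yaw=np.degrees(np.arctan2(R[1,0],R[0,0]))
    P0,_=scoop_pose([0,0,0],phi,yaw);B=np.array(s['eef_pos'])-P0;Q=tool(yaw,phi)
    for x in(-9,11):print('pred x',x,np.round(proj('scene',B+Q[:,0]*x-Q[:,2]*13),1))
    u,v=map(int,proj('scene',B));u0,v0=max(u-45,0),max(v-45,0);g=cv2.cvtColor(im[v0:v0+90,u0:u0+90],6)
    c=cv2.HoughCircles(cv2.resize(g,None,fx=4,fy=4,interpolation=2),cv2.HOUGH_GRADIENT,1,30,param1=60,param2=18,minRadius=40,maxRadius=72)
    print('circles',None if c is None else [(round(u0+a/4,1),round(v0+b/4,1),round(r/4,1),int(g[min(int(b/4),len(g)-1),min(int(a/4),89)])) for a,b,r in c[0][:4]])
E
python3 -c "
from plan import *
ballscene('pics/s7.png')"
```

```text
pred x -9 [348.3 319.3]
pred x 11 [354.  328.6]
circles [(np.float32(349.9), np.float32(322.9), np.float32(14.6), 107)]
```

```bash
python3 -m handwheel '[{"x":-0.03,"y":0,"z":0,"ax":0,"ay":0.01,"az":0},{"x":-0.1,"y":0,"z":0.01,"ax":0,"ay":0.018,"az":0},{"x":-0.2,"y":0,"z":0.02,"ax":0,"ay":0.026,"az":0},{"x":-0.32,"y":0,"z":0.04,"ax":0,"ay":0.035,"az":0},{"x":-0.44,"y":0,"z":0.03,"ax":0,"ay":0.043,"az":0},{"x":-0.56,"y":0,"z":0,"ax":0,"ay":0.051,"az":0},{"x":-0.68,"y":0,"z":-0.06,"ax":0,"ay":0.055,"az":0},{"x":-0.8,"y":0,"z":-0.18,"ax":0,"ay":0.055,"az":0},{"x":-0.92,"y":0,"z":-0.32,"ax":0,"ay":0.055,"az":0},{"x":-1.02,"y":0,"z":-0.44,"ax":0,"ay":0.055,"az":0},{"x":-1.11,"y":0,"z":-0.54,"ax":0,"ay":0.055,"az":0},{"x":-1.19,"y":0,"z":-0.64,"ax":0,"ay":0.055,"az":0},{"x":-1.23,"y":0,"z":-0.69,"ax":0,"ay":0.055,"az":0},{"x":-1.25,"y":0,"z":-0.71,"ax":0,"ay":0.055,"az":0},{"x":-1.25,"y":0,"z":-0.71,"ax":0,"ay":0.055,"az":0}]'|grep force; python3 - <<'E'
from plan import *
where();ballscene()
rows([(60,4,-35),(40,6,-35),(20,8,-35),(0,8,-35),(-40,10,-35),(-70,12,-35)])
E
```

```text
ft_force: [0.6, -0.3, -3.7]
grasp_force: 60.3
t 16.4833 lip 73.2 3.1 alpha -35.2 lat -0.1 yaw 80.2 B [587.  335.8 108.7] F [ 0.6 -0.3 -3.7] q [ 24.  36. -47. 110.   9.  34. -32.]
pred x -9 [339.8 298.4]
pred x 11 [345.2 306.7]
circles [(np.float32(340.4), np.float32(298.9), np.float32(13.4), 93)]
(60, 4, -35) d [-0.3   0.   -0.46] r [ 0.001 -0.004 -0.   ] clr (np.float64(6.5), (-36, -14)) tcp [559. 176. 105.]
(40, 6, -35) d [-0.75  0.   -1.13] r [ 0.001 -0.004 -0.   ] clr (np.float64(9.6), (24, 14)) tcp [556. 160. 116.]
(20, 8, -35) d [-1.2  0.  -1.8] r [ 0.001 -0.004 -0.   ] clr (np.float64(15.0), (24, -2)) tcp [554. 143. 128.]
(0, 8, -35) d [-1.7   0.   -2.42] r [ 0.001 -0.004 -0.   ] clr (np.float64(30.7), (36, -14)) tcp [551. 126. 137.]
(-40, 10, -35) d [-2.66  0.   -3.7 ] r [ 0.001 -0.004 -0.   ] clr (99, None) tcp [545.  92. 157.]
(-70, 12, -35) d [-3.36  0.01 -4.68] r [ 0.001 -0.004 -0.   ] clr (99, None) tcp [540.  67. 173.]
```

The ball now sits against the back wall, as predicted. Next I'll bring it out.

```bash
python3 -m handwheel '[{"x":-0.04,"y":0,"z":-0.06,"ax":0,"ay":0,"az":0},{"x":-0.12,"y":0,"z":-0.18,"ax":0,"ay":0,"az":0},{"x":-0.23,"y":0,"z":-0.35,"ax":0,"ay":0,"az":0},{"x":-0.38,"y":0,"z":-0.58,"ax":0,"ay":0,"az":0},{"x":-0.56,"y":0,"z":-0.85,"ax":0,"ay":0,"az":0},{"x":-0.75,"y":0,"z":-1.13,"ax":0,"ay":0,"az":0},{"x":-0.97,"y":0,"z":-1.46,"ax":0,"ay":0,"az":0},{"x":-1.2,"y":0,"z":-1.8,"ax":0,"ay":0,"az":0},{"x":-1.45,"y":0,"z":-2.1,"ax":0,"ay":0,"az":0},{"x":-1.7,"y":0,"z":-2.42,"ax":0,"ay":0,"az":0},{"x":-1.95,"y":0,"z":-2.75,"ax":0,"ay":0,"az":0},{"x":-2.2,"y":0,"z":-3.08,"ax":0,"ay":0,"az":0},{"x":-2.45,"y":0,"z":-3.42,"ax":0,"ay":0,"az":0},{"x":-2.66,"y":0,"z":-3.7,"ax":0,"ay":0,"az":0},{"x":-2.9,"y":0,"z":-4.04,"ax":0,"ay":0,"az":0},{"x":-3.1,"y":0,"z":-4.32,"ax":0,"ay":0,"az":0},{"x":-3.27,"y":0,"z":-4.56,"ax":0,"ay":0,"az":0},{"x":-3.36,"y":0,"z":-4.68,"ax":0,"ay":0,"az":0},{"x":-3.4,"y":0,"z":-4.74,"ax":0,"ay":0,"az":0},{"x":-3.4,"y":0,"z":-4.74,"ax":0,"ay":0,"az":0}]'|grep force; python3 - <<'E'
from plan import *
where();ballscene()
M=np.array([679,82.5])
def r2(B,phi,yaw):
    s=bot.state();Rt=np.array(s['tool_rot']);P,R=scoop_pose(B,phi,yaw);print(phi,yaw,np.round(B),'d',np.round(Rt.T@(P-s['eef_pos'])/25,2),'r',np.round(Ro.from_matrix(Rt.T@R).as_rotvec(),3),'tcp',P.round())
s=bot.state()
for yaw in(60,75,90):
  h=np.array([np.cos(np.radians(yaw)),np.sin(np.radians(yaw)),0])
  r2(np.r_[M-60*h[:2],140],-7,yaw)
E
```

```text
ft_force: [-0.7, 0.1, -2.2]
grasp_force: 60.3
t 18.2 lip -72.5 12.8 alpha -35.2 lat -0.2 yaw 80.1 B [565.9 213.5 185.6] F [-0.7  0.1 -2.2] q [ 43.  30. -55. 109.   3.  46. -18.]
pred x -9 [315.7 224.5]
pred x 11 [320.2 230.8]
circles [(np.float32(315.9), np.float32(224.4), np.float32(12.9), 44), (np.float32(321.4), np.float32(235.9), np.float32(14.7), 63)]
-7 60 [649.  31. 140.] d [-6.5   2.46 -0.76] r [-0.134 -0.004  0.325] tcp [ 574. -100.  129.]
-7 75 [663.  25. 140.] d [-6.94  4.6  -0.94] r [-0.034 -0.004  0.083] tcp [ 625. -121.  129.]
-7 90 [679.  22. 140.] d [-6.86  6.8  -0.91] r [ 0.066 -0.004 -0.159] tcp [ 679. -128.  129.]
```

The ball is out in the scoop (circle at (316,224) matches the x=−9 prediction). Next I'll go to the module.

```bash
cat >> plan.py <<'E'
MOD=np.array([679,82.5,0])
def dump(phi,zp=74,rl=22,yaw=80,lift=0):
    h=np.array([np.cos(np.radians(yaw)),np.sin(np.radians(yaw)),0]);p=np.radians(phi)
    xs=np.cos(p)*h-np.sin(p)*U;zs=np.sin(p)*h+np.cos(p)*U
    piv=MOD-(rl+45)*h+U*(zp+lift);return scoop_pose(piv+9*xs+14*zs,phi,yaw)
def rel(P,R):
    s=bot.state();Rt=np.array(s['tool_rot']);print('d',np.round(Rt.T@(P-s['eef_pos'])/25,2),'r',np.round(Ro.from_matrix(Rt.T@R).as_rotvec(),3),'tcp',P.round())
E
python3 -c "
from plan import *
rel(*dump(-9,lift=60));rel(*dump(-9,lift=5))"
```

```text
d [-6.91  5.34 -1.1 ] r [-0.001  0.03   0.003] tcp [ 642. -125.  133.]
d [-7.75  5.34  0.93] r [-0.001  0.03   0.003] tcp [ 642. -125.   78.]
```

```bash
python3 -m handwheel '[{"x":-0.1,"y":0.07,"z":-0.02,"ax":0,"ay":0.01,"az":0},{"x":-0.28,"y":0.22,"z":-0.05,"ax":0,"ay":0.02,"az":0},{"x":-0.57,"y":0.44,"z":-0.09,"ax":0,"ay":0.03,"az":0},{"x":-0.94,"y":0.73,"z":-0.15,"ax":0,"ay":0.03,"az":0},{"x":-1.38,"y":1.07,"z":-0.22,"ax":0,"ay":0.03,"az":0},{"x":-1.82,"y":1.41,"z":-0.29,"ax":0,"ay":0.03,"az":0},{"x":-2.29,"y":1.77,"z":-0.37,"ax":0,"ay":0.03,"az":0},{"x":-2.76,"y":2.14,"z":-0.44,"ax":0,"ay":0.03,"az":0},{"x":-3.23,"y":2.5,"z":-0.51,"ax":0,"ay":0.03,"az":0},{"x":-3.7,"y":2.86,"z":-0.59,"ax":0,"ay":0.03,"az":0},{"x":-4.18,"y":3.23,"z":-0.67,"ax":0,"ay":0.03,"az":0},{"x":-4.65,"y":3.59,"z":-0.74,"ax":0,"ay":0.03,"az":0},{"x":-5.12,"y":3.96,"z":-0.82,"ax":0,"ay":0.03,"az":0},{"x":-5.59,"y":4.32,"z":-0.89,"ax":0,"ay":0.03,"az":0},{"x":-5.97,"y":4.61,"z":-0.95,"ax":0,"ay":0.03,"az":0},{"x":-6.28,"y":4.85,"z":-1,"ax":0,"ay":0.03,"az":0},{"x":-6.53,"y":5.05,"z":-1.04,"ax":0,"ay":0.03,"az":0},{"x":-6.72,"y":5.2,"z":-1.07,"ax":0,"ay":0.03,"az":0},{"x":-6.85,"y":5.29,"z":-1.09,"ax":0,"ay":0.03,"az":0},{"x":-6.91,"y":5.34,"z":-1.1,"ax":0,"ay":0.03,"az":0}]'|grep force
python3 -m handwheel '[{"x":0,"y":0,"z":0,"ax":0,"ay":0,"az":0},{"x":0,"y":0,"z":0,"ax":0,"ay":0,"az":0},{"x":0,"y":0,"z":0,"ax":0,"ay":0,"az":0}]' |grep time
python3 -c "
from plan import *
where();ballscene()
rel(*dump(-9,lift=30));
for p in (-9,-5,0,5,10,15,20,25,30):rel(*dump(p,lift=0))"
```

```text
ft_force: [-0.3, 0.2, -2.9]
grasp_force: 60.3
time: 20.17
t 20.1667 lip -205.6 -97.6 alpha -37.0 lat -132.9 yaw 80.2 B [667.9  23.7 149.5] F [-0.4  0.  -2.2] q [ 49.  45. -48.  89.   9.  58.  -4.]
pred x -9 [228.2 197. ]
pred x 11 [230.5 201.7]
circles [(np.float32(228.4), np.float32(197.9), np.float32(12.0), 65)]
d [-0.51  0.01  1.1 ] r [-0.001  0.001  0.003] tcp [ 642. -125.  103.]
d [-1.    0.01  2.19] r [-0.001  0.001  0.003] tcp [ 642. -125.   73.]
d [-0.83  0.01  1.83] r [-0.001 -0.069  0.003] tcp [ 643. -124.   83.]
d [-0.57  0.01  1.4 ] r [-0.001 -0.156  0.003] tcp [ 643. -123.   96.]
d [-0.28  0.01  0.99] r [-0.001 -0.244  0.003] tcp [ 643. -121.  108.]
d [0.04 0.01 0.61] r [-0.001 -0.331  0.003] tcp [ 644. -117.  120.]
d [0.4  0.01 0.26] r [-0.    -0.418  0.004] tcp [ 645. -113.  132.]
d [ 0.79  0.01 -0.05] r [-0.    -0.506  0.004] tcp [ 646. -107.  143.]
d [ 1.2   0.01 -0.34] r [-0.    -0.593  0.004] tcp [ 647. -101.  154.]
d [ 1.63  0.01 -0.58] r [ 0.    -0.68   0.004] tcp [648. -94. 164.]
```

```bash
python3 -m handwheel '[{"x":-0.05,"y":0,"z":0.1,"ax":0,"ay":0,"az":0},{"x":-0.15,"y":0,"z":0.3,"ax":0,"ay":0,"az":0},{"x":-0.28,"y":0,"z":0.6,"ax":0,"ay":0,"az":0},{"x":-0.42,"y":0,"z":0.9,"ax":0,"ay":0,"az":0},{"x":-0.55,"y":0,"z":1.2,"ax":0,"ay":0,"az":0},{"x":-0.69,"y":0,"z":1.5,"ax":0,"ay":-0.01,"az":0},{"x":-0.78,"y":0,"z":1.7,"ax":0,"ay":-0.03,"az":0},{"x":-0.82,"y":0.01,"z":1.79,"ax":0,"ay":-0.05,"az":0},{"x":-0.83,"y":0.01,"z":1.83,"ax":0,"ay":-0.06,"az":0},{"x":-0.83,"y":0.01,"z":1.83,"ax":0,"ay":-0.06,"az":0},{"x":-0.83,"y":0.01,"z":1.83,"ax":0,"ay":-0.06,"az":0}]'|grep force
python3 -c "
from plan import *
where();ballscene()
for p in range(-3,33,3):print(p,end=' ');rel(*dump(p))"
```

```text
ft_force: [0.2, -0.4, -2.2]
grasp_force: 60.2
t 21.1333 lip -176.8 -151.5 alpha -33.5 lat -133.7 yaw 80.3 B [668.7  24.3  90.6] F [ 0.2 -0.4 -2.2] q [ 46.  46. -45.  91.  12.  53.  -6.]
pred x -9 [229.3 215.4]
pred x 11 [231.5 220.6]
circles [(np.float32(230.1), np.float32(215.4), np.float32(10.8), 63), (np.float32(223.1), np.float32(178.4), np.float32(10.1), 97)]
-3 d [ 0.09 -0.03 -0.16] r [-0.    -0.044  0.003] tcp [ 643. -124.   88.]
0 d [ 0.23 -0.03 -0.43] r [ 0.    -0.096  0.003] tcp [ 643. -123.   96.]
3 d [ 0.39 -0.03 -0.68] r [ 0.    -0.149  0.003] tcp [ 643. -122.  103.]
6 d [ 0.56 -0.03 -0.93] r [ 0.    -0.201  0.003] tcp [ 643. -120.  110.]
9 d [ 0.74 -0.03 -1.17] r [ 0.    -0.253  0.003] tcp [ 644. -118.  118.]
12 d [ 0.93 -0.02 -1.4 ] r [ 0.    -0.306  0.003] tcp [ 644. -116.  125.]
15 d [ 1.14 -0.02 -1.62] r [ 0.001 -0.358  0.003] tcp [ 645. -113.  132.]
18 d [ 1.35 -0.02 -1.83] r [ 0.001 -0.41   0.003] tcp [ 645. -110.  139.]
21 d [ 1.58 -0.02 -2.03] r [ 0.001 -0.463  0.003] tcp [ 646. -106.  145.]
24 d [ 1.82 -0.02 -2.21] r [ 0.001 -0.515  0.003] tcp [ 646. -102.  152.]
27 d [ 2.06 -0.02 -2.38] r [ 0.001 -0.567  0.003] tcp [647. -98. 158.]
30 d [ 2.32 -0.02 -2.54] r [ 0.001 -0.62   0.003] tcp [648. -94. 164.]
```

```bash
python3 -m handwheel '[{"x":0.05,"y":-0.02,"z":-0.08,"ax":0,"ay":-0.02,"az":0},{"x":0.09,"y":-0.03,"z":-0.16,"ax":0,"ay":-0.044,"az":0.003},{"x":0.16,"y":-0.03,"z":-0.3,"ax":0,"ay":-0.07,"az":0.003},{"x":0.23,"y":-0.03,"z":-0.43,"ax":0,"ay":-0.096,"az":0.003},{"x":0.28,"y":-0.03,"z":-0.51,"ax":0,"ay":-0.114,"az":0.003},{"x":0.34,"y":-0.03,"z":-0.6,"ax":0,"ay":-0.131,"az":0.003},{"x":0.39,"y":-0.03,"z":-0.68,"ax":0,"ay":-0.149,"az":0.003},{"x":0.45,"y":-0.03,"z":-0.76,"ax":0,"ay":-0.166,"az":0.003},{"x":0.5,"y":-0.03,"z":-0.85,"ax":0,"ay":-0.184,"az":0.003},{"x":0.56,"y":-0.03,"z":-0.93,"ax":0,"ay":-0.201,"az":0.003},{"x":0.62,"y":-0.03,"z":-1.01,"ax":0,"ay":-0.218,"az":0.003},{"x":0.68,"y":-0.03,"z":-1.09,"ax":0,"ay":-0.236,"az":0.003},{"x":0.74,"y":-0.03,"z":-1.17,"ax":0,"ay":-0.253,"az":0.003},{"x":0.84,"y":-0.03,"z":-1.29,"ax":0,"ay":-0.28,"az":0.003},{"x":0.93,"y":-0.02,"z":-1.4,"ax":0,"ay":-0.306,"az":0.003},{"x":1.14,"y":-0.02,"z":-1.62,"ax":0,"ay":-0.358,"az":0.003},{"x":1.35,"y":-0.02,"z":-1.83,"ax":0,"ay":-0.41,"az":0.003},{"x":1.58,"y":-0.02,"z":-2.03,"ax":0,"ay":-0.463,"az":0.003},{"x":1.82,"y":-0.02,"z":-2.21,"ax":0,"ay":-0.515,"az":0.003},{"x":1.82,"y":-0.02,"z":-2.21,"ax":0,"ay":-0.515,"az":0.003}]'|grep force
python3 - <<'E'
from plan import *
where();ballscene()
for n in('scene','top'):
    im,_=eyes.grab_frame(n);cv2.imwrite(f'pics/{n}9.png',im);u,v=proj(n,(679,82.5,43));print(n,'seat px',u,v);u0,v0=int(u)-40,int(v)-40
    g=cv2.cvtColor(im[v0:v0+80,u0:u0+80],6);c=cv2.HoughCircles(cv2.resize(g,None,fx=4,fy=4,interpolation=2),cv2.HOUGH_GRADIENT,1,30,param1=60,param2=18,minRadius=28,maxRadius=64)
    print(None if c is None else [(round(u0+a/4,1),round(v0+b/4,1),round(r/4,1),int(g[min(79,int(b/4)),min(79,int(a/4))])) for a,b,r in c[0][:5]])
E
```

```text
ft_force: [0.9, 1.0, -1.4]
grasp_force: 60.4
t 22.85 lip -164.8 -171.2 alpha -4.0 lat -133.2 yaw 80.3 B [670.2  35.5  84.5] F [ 0.9  1.  -1.4] q [ 21.  35. -32.  90.  29.  64. -30.]
pred x -9 [231.6 221.3]
pred x 11 [233.9 229.1]
circles [(np.float32(239.1), np.float32(253.9), np.float32(10.6), 47)]
scene seat px 238.55197979557352 253.27477375233363
[(np.float32(238.9), np.float32(254.1), np.float32(10.4), 45), (np.float32(234.9), np.float32(224.1), np.float32(9.2), 160)]
top seat px 218.42178728728962 152.57245293011565
[(np.float32(218.1), np.float32(152.6), np.float32(8.3), 21), (np.float32(233.9), np.float32(152.6), np.float32(9.2), 205), (np.float32(215.1), np.float32(161.9), np.float32(13.1), 67)]
```

The ball is in the seat: seat px (238.6,253.3) against circle (238.9,254.1), and in the top view (218.4,152.6) against (218.1,152.6). Next I'll put the scoop back down where its handle was gripped.

```bash
python3 -c "
from plan import *
s=bot.state();p=np.array(s['eef_pos']);rel(p+[-5,-20,70],np.array(s['tool_rot']))
rel(np.array([516.5,-208,110]),tool(91,-15.3))"
```

```text
d [-1.23 -0.06 -2.64] r [0. 0. 0.] tcp [ 641. -123.  221.]
d [-4.75 -4.37  2.38] r [ 0.011  0.417 -0.193] tcp [ 516. -208.  110.]
```

```bash
python3 -m handwheel '[{"x":-0.3,"y":0,"z":-0.6,"ax":0,"ay":0,"az":0},{"x":-0.75,"y":0,"z":-1.6,"ax":0,"ay":0,"az":0},{"x":-1.2,"y":-0.06,"z":-2.6,"ax":0,"ay":0,"az":0},{"x":-1.6,"y":-0.5,"z":-2.5,"ax":0,"ay":0.05,"az":-0.02},{"x":-2.1,"y":-1.2,"z":-2,"ax":0,"ay":0.12,"az":-0.05},{"x":-2.6,"y":-1.9,"z":-1.3,"ax":0,"ay":0.19,"az":-0.08},{"x":-3.1,"y":-2.6,"z":-0.5,"ax":0,"ay":0.26,"az":-0.12},{"x":-3.7,"y":-3.3,"z":0.4,"ax":0.01,"ay":0.33,"az":-0.15},{"x":-4.3,"y":-3.9,"z":1.4,"ax":0.01,"ay":0.38,"az":-0.18},{"x":-4.75,"y":-4.37,"z":2.38,"ax":0.011,"ay":0.417,"az":-0.193},{"x":-4.75,"y":-4.37,"z":2.38,"ax":0.011,"ay":0.417,"az":-0.193},{"x":-4.75,"y":-4.37,"z":2.38,"ax":0.011,"ay":0.417,"az":-0.193},{"x":-4.75,"y":-4.37,"z":2.38,"ax":0.011,"ay":0.417,"az":-0.193}]'
python3 - <<'E'
from plan import *
where()
s,im,P=wrist();m=(abs(P[...,1])<5)&(P[...,0]>15)&(P[...,0]<95)&(abs(P[...,2])<40);q=P[m]
R=np.array(s['tool_rot']);W=q@R.T;k=np.polyfit(W[:,1],W[:,2],1);print('handle pitch deg',np.degrees(np.arctan(k[0])),'top z at TCP',k[1])
rel(np.array([516.5,-208,22]),tool(91,-15.3))
E
```

```text
time: 24.08
eef_pos: [516.9, -209.1, 111.0]
tool_rot: [[-0.014, 1.0, -0.002], [0.965, 0.015, 0.264], [0.264, 0.001, -0.965]]
ft_force: [0.7, 0.8, -0.9]
opening: 13.2
grasp_force: 60.3
t 24.0833 lip -277.1 -194.6 alpha -28.0 lat 4.0 yaw 90.9 B [514.7 -58.4 103.1] F [ 0.7  0.8 -0.9] q [ 56.  37. -43. 101.  11.  56.  12.]
handle pitch deg -0.04593300454616992 top z at TCP 18.42723659189245
d [-0.94 -0.05  3.45] r [ 0.002  0.001 -0.   ] tcp [ 516. -208.   22.]
```

Level. Lowering.

```bash
python3 -m handwheel '[{"x":-0.22,"y":0,"z":0.8,"ax":0,"ay":0,"az":0},{"x":-0.49,"y":0,"z":1.8,"ax":0,"ay":0,"az":0},{"x":-0.71,"y":0,"z":2.6,"ax":0,"ay":0,"az":0},{"x":-0.84,"y":0,"z":3.1,"ax":0,"ay":0,"az":0},{"x":-0.92,"y":0,"z":3.37,"ax":0,"ay":0,"az":0},{"x":-0.94,"y":0,"z":3.43,"ax":0,"ay":0,"az":0},{"x":-0.94,"y":0,"z":3.45,"ax":0,"ay":0,"az":0},{"x":-0.94,"y":0,"z":3.45,"ax":0,"ay":0,"az":0},{"x":-0.94,"y":0,"z":3.45,"ax":0,"ay":0,"az":0}]'
```

```text
time: 24.88
eef_pos: [517.4, -208.1, 21.8]
tool_rot: [[-0.017, 1.0, -0.003], [0.965, 0.017, 0.263], [0.263, 0.002, -0.965]]
ft_force: [-0.4, -0.5, -1.4]
opening: 13.0
grasp_force: 60.4
```

```bash
python3 -m handwheel '[{"x":-0.01,"y":0,"z":0.03,"ax":0,"ay":0,"az":0},{"x":-0.015,"y":0,"z":0.06,"ax":0,"ay":0,"az":0},{"x":-0.015,"y":0,"z":0.06,"ax":0,"ay":0,"az":0}]'|grep -E "force|pos"; python3 -m handwheel '[{"x":0,"y":0,"z":0,"ax":0,"ay":0,"az":0},{"x":0,"y":0,"z":0,"ax":0,"ay":0,"az":0},{"x":0,"y":0,"z":0,"ax":0,"ay":0,"az":0},{"x":0,"y":0,"z":0,"ax":0,"ay":0,"az":0},{"x":0,"y":0,"z":0,"ax":0,"ay":0,"az":0},{"x":0,"y":0,"z":0,"ax":0,"ay":0,"az":0},{"x":0,"y":0,"z":-0.5,"ax":0,"ay":0,"az":0},{"x":0,"y":0,"z":-1.2,"ax":0,"ay":0,"az":0},{"x":0,"y":0,"z":-2.2,"ax":0,"ay":0,"az":0},{"x":0,"y":0,"z":-3.4,"ax":0,"ay":0,"az":0},{"x":0,"y":0,"z":-4.4,"ax":0,"ay":0,"az":0},{"x":0,"y":0,"z":-5,"ax":0,"ay":0,"az":0},{"x":0,"y":0,"z":-5,"ax":0,"ay":0,"az":0},{"x":0,"y":0,"z":-5,"ax":0,"ay":0,"az":0},{"x":0,"y":0,"z":-5,"ax":0,"ay":0,"az":0},{"x":0,"y":0,"z":-5,"ax":0,"ay":0,"az":0}]' 1
python3 - <<'E'
from plan import *
S,_=eyes.grab_frame('scene');T,D=eyes.grab_frame('top')
R,tt,f,cx,cy=cam('top');s,im,P=wrist();W=P@np.array(s['tool_rot']).T+s['eef_pos']
m=(abs(W[...,0]-515)<6)&(W[...,2]>30)&(W[...,2]<50)&(W[...,1]>-230)&(W[...,1]<-100);q=W[m];print('handle z fit',np.polyfit(q[:,1],q[:,2],1),np.median(q[:,2]))
o=np.zeros((600,800,3),np.uint8);o[:,:400]=0;o[:300,:400]=cv2.resize(T,(400,300));o[300:,:400]=cv2.resize(S,(400,300));o[:300,400:]=cv2.resize(T[115:195,175:282],(400,300));o[300:,400:]=cv2.resize(S[100:220,180:340],(400,300));cv2.imwrite('pics/fin.png',o)
E
```

```text
eef_pos: [517.3, -208.5, 19.8]
ft_force: [-0.3, -2.1, 4.0]
grasp_force: 61.0
time: 26.47
eef_pos: [516.5, -240.2, 138.9]
tool_rot: [[-0.017, 1.0, -0.006], [0.964, 0.018, 0.265], [0.265, -0.001, -0.964]]
ft_force: [-0.0, 0.5, 0.5]
opening: 85.2
grasp_force: 0.0
handle z fit [2.81936881e-03 4.01356615e+01] 39.740930155364396
```

View pics/fin.png

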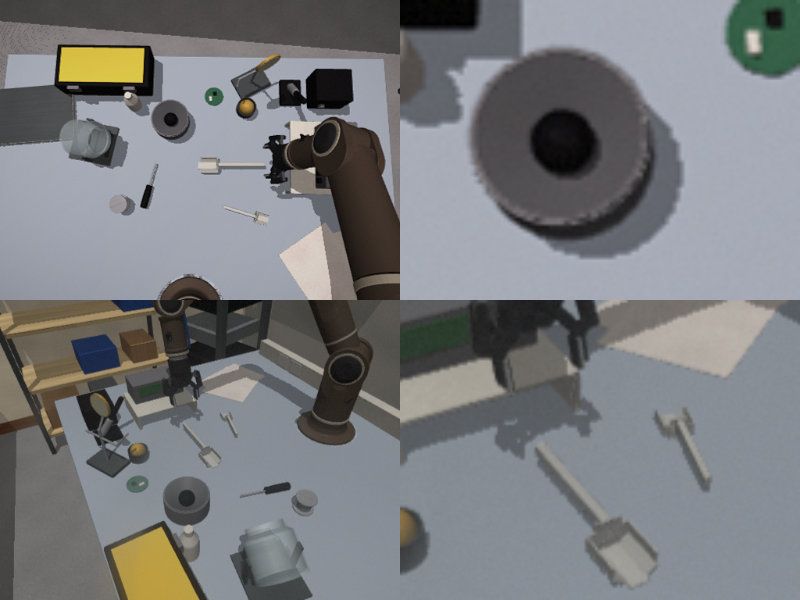

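The final views show the ball in the dish at crop (565,140), the scoop flat on the bench, the gripper clear, and the bystanders where they were.

```bash
python3 -c "
from workcell import ticket;print(ticket.job_done())"
```

```text
the job is handed in; nothing more can be done
None
```

The job is handed in: the ball rests in the module's seat, the scoop lies flat on the bench, nothing else appears to have moved, and it took about 27 of the 72 s; the hand-in call returned no verdict.

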